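Change a tape over to the other open-well cassette deck

TASK

Press the eject lever of the deck that holds the cassette until its carrier has lifted the tape fully out of the well, then take the cassette out. Load it into the other deck, whose empty carrier already stands raised: label still up, slide the tape edge fully home under the two retaining lips, then press the cassette down until it and the carrier lie fully down in the well. Do not drop the tape on the bench, and leave the mug, solder reel, spray can and tape case standing where they are.

Things in the scene. Friction and masses are not known exactly. Their poses are not given: they have to be found in the camera images.
- deck_full: Open-well cassette deck that holds the cassette at the start, fixed. 170 deep (x), 210 wide (y), top plate 48 mm high; black head cover along the rear, 33 deep, 69 mm high. Origin: centre of its underside; x to its rear, y to its left, z up. Well: y -38 to +74, x -32 to +50 mm, floor at z 28 mm. Front and lever pad at -x, roughly to the robot's right.
- deck_empty: Second deck, fixed: same model, sizes and frame as deck_full. Its carrier is empty and stands raised at the start, its lever is down.
- carrier_full (a joint): Cassette carrier of deck_full, angle about its rear hinge: 0 down in the well, 0.87 rad fully raised (label side up). Hinge axis along deck y at deck x = +31, z = 44.5 mm. Geared to the eject lever: pad fully down = carrier fully up. Friction (0.08 N m) holds it wherever it is left.
- carrier_empty (a joint): The same for deck_empty; starts raised, 0.80 to 0.87 rad. Pressing down on a loaded cassette (2 to 4 N at its middle) swings the carrier down to 0 and raises that deck's lever.
- pad_full (a point): Top centre of the thumb pad of deck_full's eject lever, right of the well: black, ribbed, 22 (x) by 26 (y) by 6 mm, on a steel arm hinged 68 mm behind it. At rest 73 mm above the bench; pressed straight down 22 mm to its stop (about 5 N) it raises the carrier fully and stays down.
- pocket_empty (a point): On deck_empty's carrier: where the middle of the tape edge belongs, half-way up its thickness, against the heels (stops); deck y = +18 mm, 4 mm behind the hinge axis. Axes turn with the carrier: x along its plane towards the heels (level when down, pointing down and to the rear when raised), y to the deck's left, z the plane's normal, upward.
- lips_empty (a point): Front edge, middle between the two retaining lips of deck_empty's carrier, mid-height of their slot (axes as pocket_empty). Lips at y +/-(35 to 54) mm reach 8 mm over the tape edge; slot 11.5 mm high, mouth flared upward 6 mm more. Side cheeks leave 1.5 mm each side of the cassette, from the heels to 24 mm forward, flared there.
- arms_empty (a point): Front end, middle between the two arms of deck_empty's carrier, on the plane of their top faces, where the cassette's underside rests (axes as pocket_empty; 62 mm forward of the heels, 4.5 mm below pocket_empty). Each arm is 12 mm wide, at y = +/-41 mm; open between them.
- cassette_center (a point): Centre (half-way up) of the 60 g cassette: black shell, paper label on top. x to its tape edge, 63.8 mm label edge to tape edge; 100.4 mm wide (y); 9 mm thick (z; 12 mm in the middle of the tape edge). Starts level in deck_full, centre at deck x 3, y 18, z 44.5 mm, tape edge under the lips. Once raised, its label edge stands free, with room above and below.
- cassette_tape_edge (a point): Middle of the cassette's tape edge (rear face), half-way up, 31.9 mm from its centre; same axes as cassette_center.
- lever_full: Deck_full's eject lever; origin on its hinge axis, at deck x = -2, y = -72, z = 58 mm; axes as the deck's when at rest. Turns 0.32 rad, pad downward.
- mug: Bystander: white mug, 72 mm across, 95 mm high, handle 66 mm from its axis towards its -x, screwdrivers standing in it up to 205 mm high. Origin at the centre of its underside. Leave it alone.
- solder: Bystander: reel of solder on end, 55 mm across, 40 mm high. Origin at the centre of its underside. Leave it alone.
- spray: Bystander: spray can, 52 mm across, 151 mm high. Origin at the centre of its underside. Leave it alone.
- case: Bystander: closed tape case lying flat, 109 (x) by 69 (y) by 17 mm. Origin at the centre of its underside. Leave it alone.
Things that resemble listed ones, but are neither listed nor needed, are in the scene too. What is shaped like the part that bears cassette_center but brown or purple is not meant.

How it is judged:
On the way, in this order (a step that is already met when the one before it is completed fails the run):
1. the loaded deck's eject lever is pressed down by the fingers until its carrier is raised (above 0.78 rad) (value of joint carrier_full above 0.78 rad and contact force between the fingers and lever_full above 0.5 N), for 0.05 s.
2. the cassette is out of that deck (more than 120 mm from where it started) and off the bench (distance of cassette_center from where it was at the start of the episode above 0.12 m and height (world z) of cassette_center above 0.06 m), for 0.1 s.
3. the tape edge is home under the lips of the other deck's raised carrier (within 4 mm of the heels, 3 mm sideways) (x of cassette_tape_edge in the frame of pocket_empty between -0.004 and 0.003 m and y of cassette_tape_edge in the frame of pocket_empty between -0.003 and 0.003 m and z of cassette_tape_edge in the frame of pocket_empty between -0.003 and 0.004 m and value of joint carrier_empty above 0.5 rad and angle between the z axis of cassette_center and the z axis of pocket_empty, either way round below 0.12 rad), for 0.2 s.
At the end, for the whole second after the job is handed in: The cassette lies in the second deck, label up, level within 0.08 rad and at rest, its tape edge under the lips within 4 mm of the heels and 3 mm of the middle sideways, with that carrier down (below 0.06 rad) (value of joint carrier_empty below 0.06 rad and x of cassette_tape_edge in the frame of pocket_empty between -0.004 and 0.003 m and y of cassette_tape_edge in the frame of pocket_empty between -0.003 and 0.003 m and z of cassette_tape_edge in the frame of pocket_empty between -0.0025 and 0.0035 m and angle between cassette_center's own z axis and vertical below 0.08 rad and linear speed of cassette below 0.02 m/s); the robot touches nothing.
It fails at once if the cassette drops towards the bench (height (world z) of cassette_center below 0.036 m).
It fails at once if the mug is pushed more than 20 mm or tipped (distance of mug from where it was at the start of the episode above 0.02 m or angle between mug's own z axis and vertical above 0.3 rad).
It fails at once if the solder reel is pushed more than 20 mm or tipped (distance of solder from where it was at the start of the episode above 0.02 m or angle between solder's own z axis and vertical above 0.3 rad).
It fails at once if the spray can is pushed more than 20 mm or tipped (distance of spray from where it was at the start of the episode above 0.02 m or angle between spray's own z axis and vertical above 0.3 rad).
It fails at once if the tape case is pushed more than 20 mm or tipped (distance of case from where it was at the start of the episode above 0.02 m or angle between case's own z axis and vertical above 0.3 rad).
It also fails if it takes over 58 s, if anything falls off the work surface, if the arm or the gripper's body presses on something with over 40 N, if the wrist force passes 120 N, or if a joint passes its speed limit or range.

ROBOT

A 6-joint arm with a two-finger parallel gripper is mounted at the origin on the work surface. World frame = base frame: x ahead of the robot, y to its left, z up, the work surface at z = 0. Lengths are in m, angles in rad, forces in N, time in s.
With the tool pointing down it reaches from about 0.425 to 0.95 m from the base axis. Payload 3.5 kg.
Tool frame: the origin (TCP) lies on the centre line of the jaws, within the pads' length; the fingertips stand 14 mm ahead of it and the grasp point (between the pads) lies 5 mm behind it (ctrl.finger_overhang is the distance from the TCP to the fingertips, in m); z points along the fingers, y is the line along which they close (so a half turn about z gives the same grasp; the last joint's range is limited). The gripper opens to 85 mm and grips with 20 to 120 N. Pads are 22 mm wide; open, the fingers measure 114 mm over their backs; the gripper's body (76 mm by 85 mm) begins 54 mm behind the grasp point. The pads swing forward as they close: fully open they stand 13 mm farther back than shut.
Start: joints at [1.135, 0.286, 1.577, -0, 1.279, -0.15], TCP at [0.19, 0.648, 0.245] pointing down, gripper open.
Joint ranges: [-2.77, 2.77], [-0.9, 2.22], [0.21, 2.48], [-1.53, 4.67], [0.24, 2.81], [-2.84, 2.84]. Speed limits (rad/s): [2.79, 2.79, 3.14, 3.14, 3.14, 3.14].

INTERFACE

Orientations are given as a unit quaternion [x, y, z, w].
In Python, from plant import ctrl gives the robot as it stands.
- The arm moves only by the tool send_rows, never from a script. Its argument "moves" is text: rows parted by semicolons, each of 7 numbers parted by spaces: the turn, a rotation vector about the tool's x, y, z in units of 360 degrees (1.0 is 360 degrees), then the shift along the tool's x, y, z in units of 20 cm (1.0 is 20 cm), then the gripper's target within -1 to 1 (fully open at 1, half-way at 0, shut at -1). A call has 1 to 12 rows; each row is the pose to reach, as a shift and turn from the pose commanded when the call began, along the tool's axes at that moment, turning the shorter way round; what a row does not reach only later rows make up. A row lasts 1/8 s, in which the tool goes at most 62.5 mm and 10.7 degrees, less where a joint would pass 70% of its speed; a pose out of reach is approached as far as the arm can. A call with a number of a shift or a turn outside -1 to 1 is refused whole. A call with a gripper value outside its range is refused whole. The fingers move at their own pace and stop on an object; "newtons" is the grip in N (left out, the last holds). Time passes only in rows, so rows that repeat a pose let the fingers close. It gives the time, the measured TCP pose, the force, the opening and the grip force at its end, in the units of the state.
- ctrl.get_state(): the state, without advancing time (a new reading comes with each control period).
- ctrl.read_camera(name): name is "side" or "top"; returns a dict with "image" (400x640x3 uint8, red, green, blue), "fovy" (degrees; the focal length in pixels is half the picture's height over the tangent of half this angle, whatever the lens; pixels are square), "cx", "cy" (the principal point, pixels), "extrinsics" (4x4, takes a point from camera to world coordinates). Camera axes: x right, y up, looking along -z (the intrinsics and any distortion apply to the point x, -y, -z); pixel columns grow to the right and rows downward; lengths in m; the calibration is good to about 2 mm. A picture is of the moment at which its call begins. There is no depth.
- ctrl.sign_off(): hands the job in; it is judged then, once.
The state is a dict: "time": time; "qpos": joint angles; "dq": joint speeds; "joint_efforts": joint torques, N m; "eef_pos": TCP position; "tcp_rot": TCP orientation; "contact_force": force on the tool from outside, world axes, zero at the start; "wrist_torque": the same for the moment, N m; "opening": opening from 0.0 (shut) to 1.0 (fully open); "finger_force": force on a finger pad.
Only numpy, scipy, OpenCV 4.12 (cv2) and the standard library are available. Lean on these libraries where they do the work, as an engineer would, in place of code of your own. Each camera call takes 0.05 s, during which the arm holds its last target. There are 200 camera calls.

## Working session

There is one attempt and no reset: what is moved stays moved. The work goes in short steps, Python scripts to look and compute and a tool call to move; the robot and the scene stay as the last step left them, time stands still between calls to the robot, and variables do not carry over. Pictures are saved under pics/ and viewed, at most 10 in all, crops included, and the job is handed in when it is done.

Besides the shell and the picture viewer there is one more tool, called after "Request:" as name(argument=value, ...) on one line, values as JSON. send_rows: Moves the arm, as the interface text tells. Its arguments: {"type":"object","properties":{"moves":{"type":"string"},"newtons":{"type":"number"}},"required":["moves"]}

```bash
ls; mkdir -p pics
python3 - <<'E'
from plant import ctrl
import cv2,json
s=ctrl.get_state();print(s)
import pickle
for n in("side","top"):
    c=ctrl.read_camera(n);pickle.dump(c,open(f"{n}0.pkl","wb"))
    print(n,{k:v for k,v in c.items() if k!="image"})
    cv2.imwrite(f"pics/{n}0.png",c["image"][:,:,::-1])
E
```

```text
pics
{'time': 0.0, 'qpos': array([ 1.13497349e+00,  2.87177128e-01,  1.57814600e+00,  6.39626469e-06,
        1.27860423e+00, -1.50031710e-01]), 'dq': array([ 0.001498  ,  0.00050964, -0.00033129, -0.00125664,  0.00034926,
       -0.00084129]), 'joint_efforts': array([-1.22470596e-03, -4.06000757e+01, -2.92616916e+01, -2.76172250e-04,
        5.69084994e-03, -9.14871805e-07]), 'eef_pos': array([0.19002305, 0.64706271, 0.24395628]), 'tcp_rot': array([ 1.42410578e-01,  9.89806984e-01, -1.11674376e-03, -3.40011577e-04]), 'contact_force': array([-0.20487606,  0.52000668,  0.59182406]), 'wrist_torque': array([-0.01627568, -0.00045582, -0.00802968]), 'finger_force': 0.0, 'opening': 1.0016345008724585}
side {'fovy': 50.43194541622947, 'cx': 318.785262006931, 'cy': 202.83838837556132, 'extrinsics': array([[ 0.9990787 ,  0.00686006, -0.04236368,  0.49634627],
       [-0.03867324,  0.57185319, -0.8194439 , -0.71071069],
       [ 0.01860437,  0.82032729,  0.57159164,  0.65874478],
       [ 0.        ,  0.        ,  0.        ,  1.        ]])}
top {'fovy': 45.01385576454737, 'cx': 317.1089546432548, 'cy': 209.87256680153502, 'extrinsics': array([[ 0.03121292,  0.97758182, -0.20822955,  0.32869189],
       [-0.99949669,  0.02934635, -0.01204802,  0.11135937],
       [-0.00566715,  0.2085008 ,  0.97800578,  1.13012298],
       [ 0.        ,  0.        ,  0.        ,  1.        ]])}
```

View pics/side0.png

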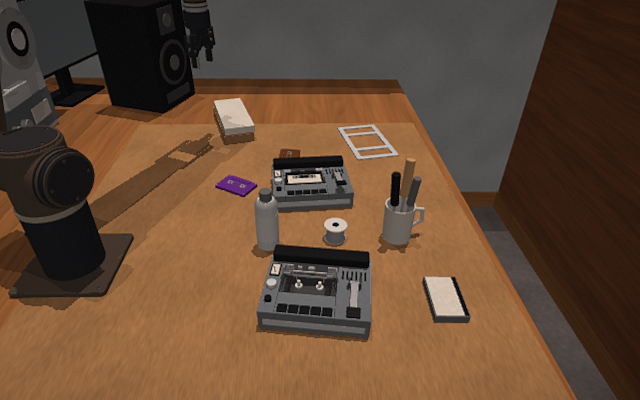

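View pics/top0.png

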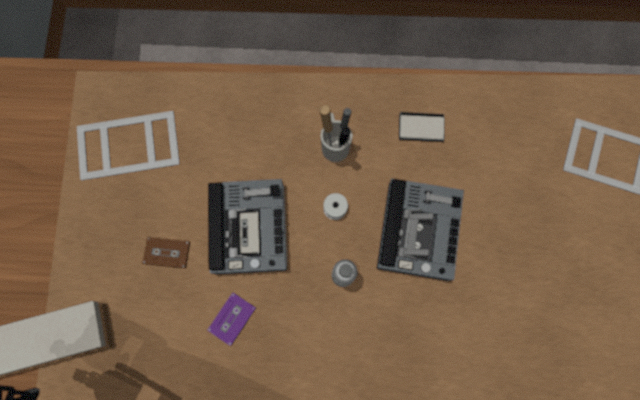

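```bash
cat > h.py <<'E'
import numpy as np,cv2,pickle
from scipy.optimize import minimize
def proj(c,P):
    E=c["extrinsics"];p=(np.atleast_2d(P)-E[:3,3])@E[:3,:3]
    f=200/np.tan(np.radians(c["fovy"])/2)
    return np.c_[c["cx"]+f*p[:,0]/-p[:,2], c["cy"]-f*p[:,1]/-p[:,2]]
def ray(c,uv):
    E=c["extrinsics"];f=200/np.tan(np.radians(c["fovy"])/2)
    return E[:3,3],E[:3,:3]@np.array([(uv[0]-c["cx"])/f,-(uv[1]-c["cy"])/f,-1])
def atz(c,uv,z):
    o,d=ray(c,uv);return o+d*(z-o[2])/d[2]
def D(pose,P):  # deck frame mm -> world m
    x,y,a=pose;R=np.array([[np.cos(a),-np.sin(a),0],[np.sin(a),np.cos(a),0],[0,0,1]])
    return np.atleast_2d(P)/1000.@R.T+[x,y,0]
E
cat > fit.py <<'E'
from h import *
top,side=[pickle.load(open(n+"0.pkl","rb")) for n in("top","side")]
def seg(a,b,n=60): return np.linspace(a,b,n)
edges=dict(
 front=[(-85,-105,48),(-85,105,48)],right=[(-85,-105,48),(52,-105,48)],left=[(-85,105,48),(52,105,48)],
 cf=[(52,-105,69),(52,105,69)],cr=[(85,-105,69),(85,105,69)],ce=[(52,-105,69),(85,-105,69)],cl=[(52,105,69),(85,105,69)],
 fb=[(-85,-105,0),(-85,105,0)])
use={"top":["front","right","left","cr","cf","ce","cl"],"side":["right","cr","left","ce"]}
def G(im):
    g=cv2.GaussianBlur(cv2.cvtColor(im,cv2.COLOR_RGB2GRAY).astype(float),(0,0),1.0)
    m=np.hypot(cv2.Sobel(g,-1,1,0),cv2.Sobel(g,-1,0,1));return np.minimum(m,120)
M={"top":(top,G(top["image"])),"side":(side,G(side["image"]))}
def cost(p,cams):
    s=0
    for n in cams:
        c,g=M[n]
        for e in use[n]:
            q=proj(c,D(p,seg(*map(np.array,edges[e])))).astype(np.float32)
            s-=cv2.remap(g,q[:,:1],q[:,1:],cv2.INTER_LINEAR).mean()
    return s
init={"full":[(208,181),(284,180),(287,272),(208,273)],"empty":[(388,180),(463,187),(456,279),(378,271)]}
out={}
for k,u in init.items():
    W=np.array([atz(top,x,.048)[:2] for x in u]);ctr=W.mean(0)
    d=(W[0]+W[3]-W[1]-W[2]);a=np.arctan2(d[1],d[0])
    print(k,ctr,a,np.linalg.norm(W[0]-W[3]),np.linalg.norm(W[0]-W[1]))
    for cams in(["top"],["side"],["top","side"]):
        best=min((minimize(cost,[ctr[0]+i*.006,ctr[1]+j*.006,a],args=(cams,),method="Nelder-Mead",options=dict(initial_simplex=np.array([ctr[0]+i*.006,ctr[1]+j*.006,a])+np.array([[0,0,0],[.005,0,0],[0,.005,0],[0,0,.03]]))) for i in(-1,0,1) for j in(-1,0,1)),key=lambda r:r.fun)
        print(cams,best.x.round(4),round(best.fun,1))
    out[k]=best.x
pickle.dump(out,open("decks.pkl","wb"))
can=[]
for n in("top","side"):
    for k in out:
        p=out[k];c=M[n][0];o=proj(c,D(p,[0,0,40]))[0].astype(int)-[66,50]
        s=3;im=cv2.resize(c["image"][o[1]:o[1]+100,o[0]:o[0]+133],None,fx=s,fy=s,interpolation=cv2.INTER_CUBIC)[:,:,::-1].copy()
        L=list(edges.values())+[[(-32,-38,48),(-32,74,48)],[(50,-38,48),(50,74,48)],[(-32,-38,48),(50,-38,48)],[(-32,74,48),(50,74,48)]]
        for e in L:
            q=((proj(c,D(p,np.array(e)))-o+.5)*s).astype(int);cv2.line(im,tuple(map(int,q[0])),tuple(map(int,q[1])),(0,255,0),1)
        z=73 if k=="full" else 51
        q=((proj(c,D(p,[-70,-72,z]))-o+.5)*s)[0].astype(int);cv2.circle(im,tuple(map(int,q)),4,(0,0,255),1)
        print(n,k,"crop origin",o);can.append(im[:300,:399])
cv2.imwrite("pics/fit.png",np.vstack([np.hstack(can[:2]),np.hstack(can[2:])]))
E
python3 fit.py
```

```text
full [0.51772268 0.28384504] 1.6141037775206082 0.21301835911349398 0.176754689309769
['top'] [0.5118 0.2796 1.6489] -552.3
['side'] [0.5176 0.2828 1.6508] -365.8
['top', 'side'] [0.5124 0.2796 1.6487] -873.7
empty [ 0.52335094 -0.11305852] 1.5015587214461268 0.21221731154866336 0.17355178746135008
['top'] [ 0.5175 -0.1117  1.4422] -627.0
['side'] [ 0.5259 -0.1152  1.4725] -317.1
['top', 'side'] [ 0.5183 -0.1117  1.4398] -829.8
top full crop origin [182 178]
top empty crop origin [353 181]
side full crop origin [240 131]
side empty crop origin [246 235]
```

View pics/fit.png

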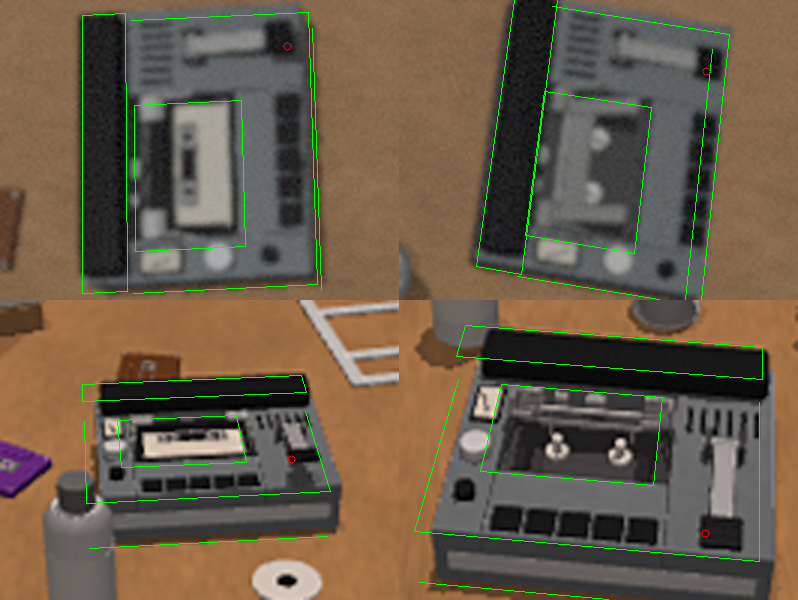

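```bash
cat > fit2.py <<'E'
from h import *
import h,sys
top,side=[pickle.load(open(n+"0.pkl","rb")) for n in("top","side")]
C={"top":top,"side":side}
def projd(c,P,k):
    q=proj(c,P);f=200/np.tan(np.radians(c["fovy"])/2);d=(q-[c["cx"],c["cy"]]);r2=(d**2).sum(1,keepdims=True)/f**2
    return [c["cx"],c["cy"]]+d*(1+k*r2)
def edges(w):
    return dict(front=[(-85,-105,48),(-85,105,48)],right=[(-85,-105,48),(52,-105,48)],left=[(-85,105,48),(52,105,48)],
    cf=[(52,-w,69),(52,w,69)],cr=[(85,-w,69),(85,w,69)],ce=[(52,-w,69),(85,-w,69)],cl=[(52,w,69),(85,w,69)],fb=[(-85,-105,0),(-85,105,0)],rb=[(-85,-105,0),(85,-105,0)])
use={"top":["front","right","left","cr","cf","ce","cl"],"side":["right","front","cr","ce","cl","fb"]}
def G(im,s):
    g=cv2.GaussianBlur(im.astype(float),(0,0),s)
    return np.minimum(sum(np.hypot(cv2.Sobel(g[:,:,i],-1,1,0),cv2.Sobel(g[:,:,i],-1,0,1)) for i in range(3)),300)
def cost(p,g):
    s=0
    for n,k in(("top",p[7]),("side",p[8])):
        for d in(p[:3],p[3:6]):
            for e,ab in edges(p[6]*1000).items():
                if e in use[n]:
                    q=projd(C[n],D(d,np.linspace(*map(np.array,ab),60)),k).astype(np.float32)
                    s-=cv2.remap(g[n],q[:,:1],q[:,1:],cv2.INTER_LINEAR).mean()
    return s
p=np.array([.5177,.2838,1.614,.5234,-.1131,1.49,.099,0,0])
step=np.array([.004,.004,.03,.004,.004,.03,.002,.05,.05])
for sg in(3,2,1.2,.8):
    g={n:G(C[n]["image"],sg) for n in C};r=None
    for t in range(4):
        r=minimize(cost,p,args=(g,),method="Powell" if t==0 else "Nelder-Mead",bounds=list(zip(p-4*step,p+4*step)) if t==0 else None,options=dict(maxiter=6000,maxfev=6000,initial_simplex=np.vstack([p,p+np.diag(step*(-1)**t)])) if t else {});p=r.x
    print(sg,p.round(4),round(r.fun,1))
pickle.dump(p,open("fit.pkl","wb"))
can=[]
for n,k in(("top",p[7]),("side",p[8])):
    for d,z in((p[:3],73),(p[3:6],51)):
        c=C[n];o=proj(c,D(d,[0,0,40]))[0].astype(int)-[66,50]
        s=3;im=cv2.resize(c["image"][o[1]:o[1]+100,o[0]:o[0]+133],None,fx=s,fy=s,interpolation=cv2.INTER_CUBIC)[:,:,::-1].copy()
        L=list(edges(p[6]*1000).values())+[[(-32,-38,48),(-32,74,48)],[(50,-38,48),(50,74,48)],[(-32,-38,48),(50,-38,48)],[(-32,74,48),(50,74,48)]]
        for e in L:
            q=((projd(c,D(d,np.array(e)),k)-o+.5)*s).astype(int);cv2.line(im,tuple(map(int,q[0])),tuple(map(int,q[1])),(0,255,0),1)
        q=((projd(c,D(d,[-70,-72,z]),k)-o+.5)*s)[0].astype(int);cv2.circle(im,tuple(map(int,q)),4,(0,0,255),1)
        can.append(im[:300,:399])
cv2.imwrite("pics/fit2.png",np.vstack([np.hstack(can[:2]),np.hstack(can[2:])]))
E
python3 fit2.py
```

```text
3 [ 0.5225  0.2809  1.6808  0.5276 -0.1145  1.4407  0.0982 -0.1345  0.1023] -4198.0
2 [ 0.5206  0.2821  1.6682  0.5269 -0.1135  1.4425  0.0987 -0.0846  0.102 ] -5410.4
1.2 [ 0.5207  0.2819  1.6675  0.5266 -0.1127  1.4421  0.0996 -0.0051  0.1146] -6311.5
0.8 [ 5.2100e-01  2.8220e-01  1.6658e+00  5.2650e-01 -1.1290e-01  1.4390e+00
  9.9600e-02 -9.0000e-04  2.9600e-02] -6547.2
```

View pics/fit2.png

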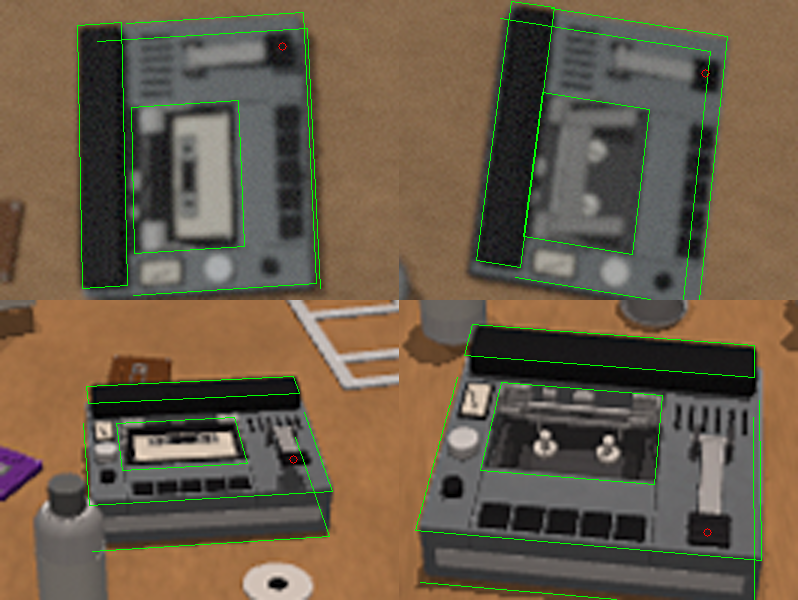

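```bash
cat > icp.py <<'E'
import re
src=open("fit2.py").read().split("p=np.array")[0]
exec(src)
from scipy.optimize import least_squares
p0=pickle.load(open("fit.pkl","rb"))
g={n:G(C[n]["image"],.8) for n in C}
def pts(p,n,e,di): 
    ab=edges(p[6]*1000)[e];return projd(C[n],D(p[3*di:3*di+3],np.linspace(*map(np.array,ab),40)[3:-3]),0)
def run(p,cams,W,verbose=False):
    for it in range(12):
        obs=[]
        for n in cams:
            for di in(0,1):
                for e in use[n]:
                    if n=="side" and di==0 and e in("fb","front"): pass
                    q=pts(p,n,e,di);t=q[-1]-q[0];t/=np.linalg.norm(t);nn=np.array([-t[1],t[0]])
                    o=np.arange(-W,W+.01,.25);s=q[:,None]+o[None,:,None]*nn
                    v=cv2.remap(g[n],s[...,0].astype(np.float32),s[...,1].astype(np.float32),cv2.INTER_LINEAR)
                    v=v.mean(0) if 0 else v
                    j=v.argmax(1);m=v.max(1)>40
                    obs.append((n,e,di,q+nn*o[j][:,None],nn,m))
        def res(p):
            r=[(((pts(p,n,e,di)-Q)@nn)*m) for n,e,di,Q,nn,m in obs];return np.concatenate(r+[[(p[6]-.0985)*200]])
        p=least_squares(res,p,loss="soft_l1",f_scale=.4,x_scale=np.array([.01,.01,.05]*2+[.01,1,1])).x
    if verbose:
        for n,e,di,Q,nn,m in obs: print(n,e,di,((Q-pts(p,n,e,di))@nn)[m].mean().round(2),end="; ")
        print()
    return p
for cams in(["top"],["side"],["top","side"]):
    p=run(run(p0.copy(),cams,3),cams,2,True);print(cams,p[:7].round(4))
pickle.dump(p,open("fit3.pkl","wb"))
E
python3 icp.py
```

```text
top front 0 -0.5; top right 0 -0.27; top left 0 0.44; top cr 0 1.83; top cf 0 -0.91; top ce 0 -0.37; top cl 0 0.04; top front 1 0.38; top right 1 -0.23; top left 1 -0.2; top cr 1 0.91; top cf 1 -1.45; top ce 1 -0.21; top cl 1 -0.08; 
['top'] [ 0.5199  0.2756  1.6771  0.5239 -0.1126  1.4581  0.0987]
side right 0 0.19; side front 0 1.62; side cr 0 -0.36; side ce 0 -0.32; side cl 0 0.0; side fb 0 -0.51; side right 1 0.16; side front 1 0.68; side cr 1 0.27; side ce 1 0.01; side cl 1 -0.31; side fb 1 -0.62; 
['side'] [ 0.5222  0.2826  1.672   0.5274 -0.1181  1.452   0.0993]
top front 0 -1.82; top right 0 -0.24; top left 0 0.25; top cr 0 0.81; top cf 0 -0.86; top ce 0 -0.96; top cl 0 -0.58; top front 1 0.8; top right 1 -0.4; top left 1 -0.16; top cr 1 1.45; top cf 1 -1.12; top ce 1 -1.49; top cl 1 -0.98; side right 0 0.51; side front 0 1.18; side cr 0 0.2; side ce 0 0.38; side cl 0 0.65; side fb 0 0.32; side right 1 1.41; side front 1 0.9; side cr 1 -0.96; side ce 1 0.6; side cl 1 0.49; side fb 1 -1.91; 
['top', 'side'] [ 0.5201  0.2789  1.6665  0.5257 -0.114   1.4454  0.0994]
```

```bash
cat > icp2.py <<'E'
exec(open("icp.py").read().split("def pts")[0])
# p: decks(6), w, k_top,k_side, cam shift top(3), side(3)
def pts(p,n,e,di):
    k,s=(p[7],p[9:12]) if n=="top" else (p[8],p[12:15])
    P=D(p[3*di:3*di+3],np.linspace(*map(np.array,edges(p[6]*1000)[e]),40)[3:-3])-s
    return projd(C[n],P,k)
def run(p,cams,W,kfree,verbose=False):
    for it in range(15):
        obs=[]
        for n in cams:
            for di in(0,1):
                for e in use[n]:
                    q=pts(p,n,e,di);t=q[-1]-q[0];t/=np.linalg.norm(t);nn=np.array([-t[1],t[0]])
                    o=np.arange(-W,W+.01,.2);s=q[:,None]+o[None,:,None]*nn
                    v=cv2.remap(g[n],s[...,0].astype(np.float32),s[...,1].astype(np.float32),cv2.INTER_LINEAR)
                    j=v.argmax(1);m=(v.max(1)>40)&(abs(o[j])<W-.1)
                    obs.append((n,e,di,q+nn*o[j][:,None],nn,m))
        def res(p):
            r=[(((pts(p,n,e,di)-Q)@nn)*m) for n,e,di,Q,nn,m in obs];return np.concatenate(r+[[(p[6]-.0985)*2000],p[9:]/.002*3,p[7:9]/(.1 if kfree else 1e-4)*3])
        p=least_squares(res,p,loss="soft_l1",f_scale=.4,x_scale=np.array([.01,.01,.05]*2+[.01,.1,.1]+[.002]*6)).x
    if verbose:
        cen=np.array([-1,1]);
        for n,e,di,Q,nn,m in obs: print(n,e,di,(((Q-pts(p,n,e,di))@nn)[m].mean()*nn).round(1),m.mean().round(1),end="; ")
        print(np.abs(res(p)).mean())
    return p
if __name__=="__main__":
  p0=np.r_[pickle.load(open("fit3.pkl","rb"))[:7],0,0,np.zeros(6)]
  for kf in(0,1):
    p=p0.copy()
    for W in(4,3,2,1.5): p=run(p,C,W,kf,W==1.5)
    print(kf,p.round(4))
  pickle.dump(p,open("fit4.pkl","wb"))
E
python3 icp2.py
```

```text
top front 0 [-0.3  0. ] 0.3; top right 0 [-0.  -0.3] 0.9; top left 0 [-0.  -0.2] 1.0; top cr 0 [ 0.3 -0. ] 1.0; top cf 0 [ 0.2 -0. ] 0.5; top ce 0 [0.  0.1] 1.0; top cl 0 [0.  0.4] 1.0; top front 1 [-0.3 -0. ] 0.9; top right 1 [ 0.1 -0.4] 0.9; top left 1 [ 0.1 -0.3] 0.9; top cr 1 [-0.7 -0.1] 0.6; top cf 1 [0.7 0.1] 0.6; top ce 1 [-0.   0.3] 1.0; top cl 1 [-0.1  0.4] 1.0; side right 0 [ 0.2 -0.1] 1.0; side front 0 [-0.1 -0.8] 0.6; side cr 0 [0. 0.] 1.0; side ce 0 [-0.2  0.1] 1.0; side cl 0 [ 0.1 -0. ] 1.0; side fb 0 [-0. -0.] 1.0; side right 1 [ 0.1 -0. ] 1.0; side front 1 [nan nan] 0.0; side cr 1 [ 0.  -0.1] 1.0; side ce 1 [-0.  0.] 1.0; side cl 1 [0.1 0. ] 0.9; side fb 1 [-0.   0.4] 0.9; 0.3741938341587595
0 [ 5.2120e-01  2.8030e-01  1.6739e+00  5.2620e-01 -1.1700e-01  1.4521e+00
  9.9200e-02 -0.0000e+00  0.0000e+00  1.0000e-03 -2.4000e-03  5.8000e-03
 -1.0000e-03  2.4000e-03 -1.5000e-03]
top front 0 [-0.3  0. ] 0.3; top right 0 [-0.  -0.2] 0.9; top left 0 [-0.  -0.3] 1.0; top cr 0 [ 0.1 -0. ] 1.0; top cf 0 [ 0.2 -0. ] 0.5; top ce 0 [0.  0.1] 1.0; top cl 0 [0.  0.4] 1.0; top front 1
[... 206 characters left out ...]
 side front 0 [-0.  -0.7] 0.6; side cr 0 [0.  0.1] 1.0; side ce 0 [-0.2  0.1] 1.0; side cl 0 [-0.  0.] 1.0; side fb 0 [0.  0.1] 1.0; side right 1 [ 0.1 -0. ] 1.0; side front 1 [nan nan] 0.0; side cr 1 [-0.   0.1] 1.0; side ce 1 [ 0. -0.] 1.0; side cl 1 [-0. -0.] 0.9; side fb 1 [-0.   0.1] 1.0; 0.3722828743476795
1 [ 5.2080e-01  2.8140e-01  1.6746e+00  5.2560e-01 -1.1590e-01  1.4500e+00
  9.9200e-02 -8.8700e-02  8.3800e-02  1.6000e-03 -7.0000e-04  2.0000e-04
 -1.6000e-03  7.0000e-04  1.0000e-04]icp2.py:23: RuntimeWarning: Mean of empty slice.
  for n,e,di,Q,nn,m in obs: print(n,e,di,(((Q-pts(p,n,e,di))@nn)[m].mean()*nn).round(1),m.mean().round(1),end="; ")
  ret = ret.dtype.type(ret / rcount)
```

```bash
cat >> h.py <<'E'
from scipy.spatial.transform import Rotation as Ro
import os
FULL=(.5208,.2814,1.6746);EMPTY=(.5256,-.1159,1.450)
def cmd():
    return pickle.load(open("cmd.pkl","rb")) if os.path.exists("cmd.pkl") else (np.array([.19,.648,.245]),Ro.from_quat([.14241,.98981,0,0]))
def plan(p,R,save=True):
    p0,R0=cmd();t=(R0.inv()*R).as_rotvec()/(2*np.pi);s=R0.inv().apply(np.array(p)-p0)/.2
    v=np.r_[t.round(4),s.round(4)]
    n=max(np.degrees(np.linalg.norm(t)*2*np.pi)/10.7,np.linalg.norm(s)*.2/.0625)
    print("MOVE",*["%g"%x for x in v],"| rows>=%.1f"%n)
    if save: pickle.dump((p0+R0.apply(v[3:]*.2),R0*Ro.from_rotvec(v[:3]*2*np.pi)),open("cmd.pkl","wb"))
def Rdeck(pose,ang,half=0):
    """tool: z along carrier +x, y along carrier +z (half=0) or -z"""
    a=pose[2];ex=np.array([np.cos(a)*np.cos(ang),np.sin(a)*np.cos(ang),-np.sin(ang)])
    ey=np.array([-np.sin(a),np.cos(a),0]);ez=np.cross(ex,ey);s=1-2*half
    return Ro.from_matrix(np.c_[s*np.cross(ez,ex),s*ez,ex])
def car(pose,ang,P):
    """carrier frame mm (x from hinge towards heels, y deck y, z normal, plane through hinge) -> world"""
    P=np.atleast_2d(np.array(P,float));c,s=np.cos(ang),np.sin(ang)
    return D(pose,np.c_[31+P[:,0]*c+P[:,2]*s,P[:,1],44.5-P[:,0]*s+P[:,2]*c])
def wristik(R,q1,q23,sg=1):
    M=(Ro.from_euler("ZY",[q1,q23]).inv()*R*Ro.from_rotvec([0,0,-np.pi/2]))
    z1,y,z2=M.as_euler("ZYZ");return [(sg*z1,y,z2),(sg*(z1+np.pi),-y,z2+np.pi)]
E
python3 - <<'E'
from h import *
from plant import ctrl
print("pad",D(FULL,[-70,-72,73]))
for nm,d,w in(("full",FULL,(.54,.09)),("empty",EMPTY,(.47,-.3))):
    for half in(0,1):
        for q23 in(1.5,1.9): print(nm,half,q23,np.round(wristik(Rdeck(d,.87,half),np.arctan2(w[1],w[0]),q23),2).tolist())
R=Ro.from_quat([.14241,.98981,0,0]);print(np.round(wristik(R,1.135,1.863),2).tolist())
pad=D(FULL,[-70,-72,73])[0]
plan([pad[0],pad[1],.13],R)
E
```

```text
pad [[0.59966566 0.21923724 0.073     ]]
full 0 1.5 [[0.7, 1.59, -1.48], [3.84, -1.59, 1.66]]
full 0 1.9 [[0.74, 1.28, -1.74], [3.88, -1.28, 1.4]]
full 1 1.5 [[0.7, 1.59, 1.66], [3.84, -1.59, 4.8]]
full 1 1.9 [[0.74, 1.28, 1.4], [3.88, -1.28, 4.54]]
empty 0 1.5 [[0.66, 1.91, -1.88], [3.81, -1.91, 1.26]]
empty 0 1.9 [[0.62, 1.59, -2.12], [3.76, -1.59, 1.02]]
empty 1 1.5 [[0.66, 1.91, 1.26], [3.81, -1.91, 4.41]]
empty 1 1.9 [[0.62, 1.59, 1.02], [3.76, -1.59, 4.16]]
[[-0.0, 1.28, -0.15], [3.14, -1.28, 2.99]]
MOVE 0 0 0 -2.5696 -1.4794 0.575 | rows>=9.7
```

Request:
send_rows(moves="-0 0 0 -0.8565 -0.4931 0.1917 -1;0 0 0 -0.8565 -0.4931 0.1917 -1;0 0 0 -0.8565 -0.4931 0.1917 -1;0 0 0 -0.8565 -0.4931 0.1917 -1", newtons=40)

```text
time: 0.6
eef_pos: [0.3283, 0.5018, 0.2052]
tcp_rot: [0.144, 0.99, -0.001, -0.001]
contact_force: [-0.1, 0.1, 0.2]
opening: 0.144
finger_force: 0.0
```

Request:
send_rows(moves="0 0 0 -0.8565 -0.4931 0.1917 -1;0 0 0 -0.8565 -0.4931 0.1917 -1;0 0 0 -0.8565 -0.4931 0.1917 -1;0 0 0 -0.8565 -0.4931 0.1917 -1")

```text
time: 1.1
eef_pos: [0.4647, 0.3598, 0.1676]
tcp_rot: [0.144, 0.99, -0.0, -0.001]
contact_force: [-0.6, 0.2, 0.4]
opening: 0.004
finger_force: 0.0
```

Request:
send_rows(moves="0 0 0 -0.8566 -0.4932 0.1916 -1;0 0 0 -0.8566 -0.4932 0.1916 -1;0 0 0 -0.8566 -0.4932 0.1916 -1;0 0 0 -0.8566 -0.4932 0.1916 -1;0 0 0 -0.8566 -0.4932 0.1916 -1")

```text
time: 1.72
eef_pos: [0.5997, 0.2195, 0.13]
tcp_rot: [0.143, 0.99, 0.0, -0.001]
contact_force: [0.5, 1.7, 0.0]
opening: 0.006
finger_force: 0.0
```

```bash
cat >> h.py <<'E'
K={"top":(-.0887,np.array([.0016,-.0007,.0002])),"side":(.0838,np.array([-.0016,.0007,.0001]))}
def pj(n,c,P):
    k,s=K[n];q=proj(c,np.atleast_2d(P)-s);f=200/np.tan(np.radians(c["fovy"])/2);d=q-[c["cx"],c["cy"]]
    return [c["cx"],c["cy"]]+d*(1+k*(d**2).sum(1,keepdims=True)/f**2)
def snap(name,center,marks,s=4,w=100,hh=130,lines=()):
    from plant import ctrl
    o=[]
    for n in("top","side"):
        c=ctrl.read_camera(n);pickle.dump(c,open(f"{n}_{name}.pkl","wb"))
        a=pj(n,c,center)[0].astype(int)-[w//2,hh//2];a=np.clip(a,0,[640-w,400-hh])
        im=cv2.resize(c["image"][a[1]:a[1]+hh,a[0]:a[0]+w],None,fx=s,fy=s,interpolation=cv2.INTER_CUBIC)[:,:,::-1].copy()
        for m in marks: cv2.circle(im,tuple(int(x) for x in (pj(n,c,m)[0]-a+.5)*s),4,(0,0,255),1)
        for l in lines:
            q=((pj(n,c,np.array(l))-a+.5)*s).astype(int);cv2.polylines(im,[q],False,(0,255,0),1)
        print(n,"crop origin",a,"scale",s);o.append(im)
    cv2.imwrite(f"pics/{name}.png",np.hstack(o))
E
python3 - <<'E'
from h import *
from plant import ctrl
print(ctrl.finger_overhang)
e=ctrl.get_state()["eef_pos"]
pad=[D(FULL,np.array([-70+a,-72+b,73]))[0] for a,b in((-11,-13),(-11,13),(11,13),(11,-13),(-11,-13))]
snap("prepress",[.6,.22,.09],[e-[0,0,.014],e],lines=[pad])
E
```

```text
0.014
top crop origin [224 122] scale 4
side crop origin [291 112] scale 4
```

View pics/prepress.png

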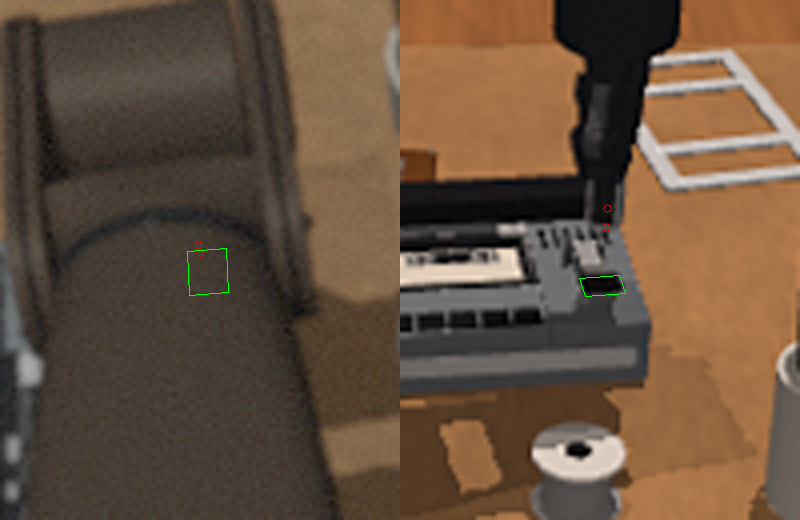

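Request:
send_rows(moves="0 0 0 0 0 0.18 -1;0 0 0 0 0 0.22 -1;0 0 0 0 0 0.25 -1;0 0 0 0 0 0.28 -1;0 0 0 0 0 0.3 -1;0 0 0 0 0 0.32 -1;0 0 0 0 0 0.33 -1")

```text
time: 2.7
eef_pos: [0.6006, 0.2194, 0.0651]
tcp_rot: [0.143, 0.99, 0.001, 0.001]
contact_force: [-4.6, 1.9, 12.4]
opening: -0.008
finger_force: 5.6
```

Request:
send_rows(moves="0 0 0 0 0 0.01 -1;0 0 0 0 0 0.015 -1;0 0 0 0 0 0.015 -1")

```text
time: 3.08
eef_pos: [0.6008, 0.2195, 0.0649]
tcp_rot: [0.142, 0.99, 0.001, 0.0]
contact_force: [-8.2, 0.9, 17.4]
opening: 0.004
finger_force: 8.4
```

Request:
send_rows(moves="0 0 0 0 0 -0.3 -1;0 0 0 0 0 -0.6 -1;0 0 0 0 0 -1 -1;0 0 0 0 0 -1 -1;0 0 0 0 0 -1 -1")

```text
time: 3.7
eef_pos: [0.6008, 0.2187, 0.2622]
tcp_rot: [0.143, 0.99, 0.0, 0.002]
contact_force: [0.2, -0.3, -0.3]
opening: -0.002
finger_force: 0.0
```

Run:
```python
from h import *
from plant import ctrl
p,R=cmd();pickle.dump((np.array([p[0],p[1],.261]),R),open("cmd.pkl","wb"))
s=ctrl.get_state();print(s["eef_pos"],s["qpos"].round(2))
for h in(0,1):
    plan(car(FULL,.87,[-48-120,18,0])[0],Rdeck(FULL,.87,h),save=(h==1))
print(cmd()[0],cmd()[1].as_quat())
```

```text
[0.60075325 0.21865173 0.26216763] [ 0.19  0.2   1.65 -0.    1.29 -1.09]
MOVE -0.1101 0.0217 -0.0594 0.4023 -0.2048 0.4405 | rows>=4.3
MOVE 0.0299 0.1513 0.414 0.4023 -0.2048 0.4405 | rows>=14.9
[0.51091768 0.20262308 0.1729    ] [ 0.9379698   0.04876404 -0.01791442 -0.34280285]
```

Run:
```python
from h import *
pickle.dump((np.array([.59967,.21924,.261]),Ro.from_quat([.14241,.98981,0,0])),open("cmd.pkl","wb"))
plan(car(FULL,.87,[-48-120,18,0])[0],Rdeck(FULL,.87,0))
```

```text
MOVE -0.1101 0.0217 -0.0594 0.4024 -0.2048 0.4405 | rows>=4.3
```

Request:
send_rows(moves="-0.1101 0.0217 -0.0594 0.4023 -0.2048 0.4405 -0.1;-0.1101 0.0217 -0.0594 0.4023 -0.2048 0.4405 -0.1;-0.1101 0.0217 -0.0594 0.4023 -0.2048 0.4405 -0.1;-0.1101 0.0217 -0.0594 0.4023 -0.2048 0.4405 -0.1;-0.1101 0.0217 -0.0594 0.4023 -0.2048 0.4405 -0.1;-0.1101 0.0217 -0.0594 0.4023 -0.2048 0.4405 -0.1;-0.1101 0.0217 -0.0594 0.4023 -0.2048 0.4405 -0.1")

```text
time: 4.58
eef_pos: [0.5103, 0.2024, 0.1717]
tcp_rot: [-0.048, 0.938, 0.343, -0.019]
contact_force: [-0.5, 0.0, 0.3]
opening: 0.451
finger_force: 0.0
```

Run:
```python
from h import *
from plant import ctrl
s=ctrl.get_state();p,R=cmd()
print(s["eef_pos"]-p,(R.inv()*Ro.from_quat(s["tcp_rot"])).as_rotvec().round(4),s["qpos"].round(2),s["opening"])
L=[car(FULL,.87,[[-59.9,18-50.2,z],[-59.9,18+50.2,z],[0,68.2,z],[0,-32.2,z],[-59.9,18-50.2,z]]) for z in(4.5,-4.5)]
tip=s["eef_pos"]+Ro.from_quat(s["tcp_rot"]).apply([0,0,.014])
snap("pregrasp",[.515,.25,.1],[tip,s["eef_pos"]],lines=L)
```

```text
[-0.00057556 -0.00025428 -0.00124255] [0.0005 0.002  0.0022] [-0.09  0.11  2.03  0.73  1.26 -2.09] 0.4506123612610118
top crop origin [208 158] scale 4
side crop origin [258 103] scale 4
```

View pics/pregrasp.png

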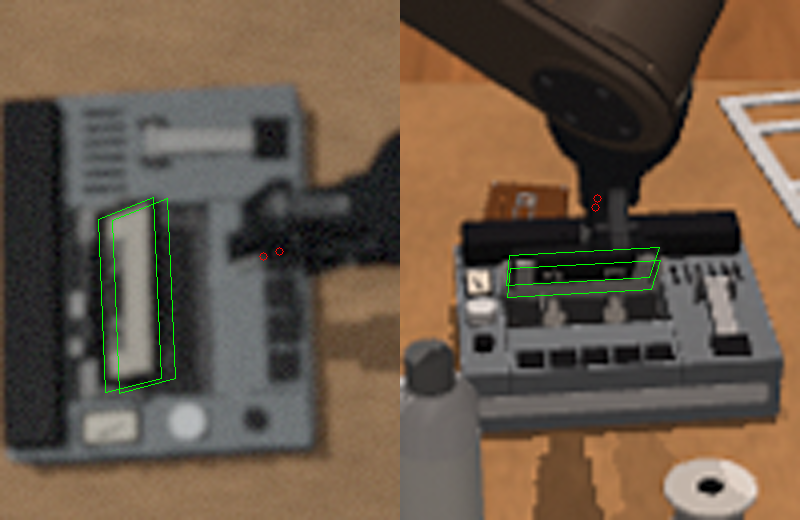

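Run:
```python
from h import *
plan(car(FULL,.87,[-47,18,0])[0]+[.0006,.0003,.0012],Rdeck(FULL,.87,0))
```

```text
MOVE -0 0 -0 -0.003 0.0048 0.6011 | rows>=1.9
```

Request:
send_rows(moves="0 0 0 -0.003 0.0048 0.2 -0.1;0 0 0 -0.003 0.0048 0.35 -0.1;0 0 0 -0.003 0.0048 0.45 -0.1;0 0 0 -0.003 0.0048 0.53 -0.1;0 0 0 -0.003 0.0048 0.6011 -0.1;0 0 0 -0.003 0.0048 0.6011 -0.1")

```text
time: 5.42
eef_pos: [0.5032, 0.2805, 0.0813]
tcp_rot: [-0.049, 0.938, 0.343, -0.018]
contact_force: [-0.3, 0.3, -1.2]
opening: 0.457
finger_force: 0.0
```

Request:
send_rows(moves="0 0 0 0 0 0 -1;0 0 0 0 0 0 -1;0 0 0 0 0 0 -1;0 0 0 0 0 0 -1;0 0 0 0 0 0 -1", newtons=40)

```text
time: 6.05
eef_pos: [0.5044, 0.281, 0.084]
tcp_rot: [-0.048, 0.937, 0.345, -0.017]
contact_force: [-2.0, 2.2, 5.2]
opening: 0.096
finger_force: 39.8
```

Run:
```python
from h import *
from plant import ctrl
s=ctrl.get_state();p,R=cmd();e=s["eef_pos"];d=e-car(FULL,.87,[0,0,0])[0]
B=Rdeck(FULL,.87,0).as_matrix() # cols: tool x, y(normal), z(carrier x)
print("tcp in tool-aligned carrier axes (x=?,normal,along):",(B.T@d*1000).round(2), "y axis:",(B.T@(car(FULL,.87,[0,1,0])-car(FULL,.87,[0,0,0]))[0]*1000).round(2))
print("cmd err",(B.T@(e-p)*1000).round(2),(R.inv()*Ro.from_quat(s["tcp_rot"])).as_rotvec().round(4))
```

```text
tcp in tool-aligned carrier axes (x=?,normal,along): [ 16.4    2.74 -49.37] y axis: [ 1. -0. -0.]
cmd err [-0.97  1.78 -1.6 ] [-0.0041 -0.0011  0.0003]
```

Request:
send_rows(moves="0 0 0 0 0 -0.05 -1;0 0 0 0 0 -0.1 -1;0 0 0 0 0 -0.15 -1;0 0 0 0 0 -0.25 -1;0 0 0 0 0 -0.4 -1;0 0 0 0 0 -0.6 -1;0 0 0 0 0 -0.6 -1;0 0 0 0 0 -0.6 -1")

```text
time: 7.05
eef_pos: [0.5113, 0.2025, 0.1728]
tcp_rot: [-0.048, 0.938, 0.342, -0.018]
contact_force: [-0.0, -0.8, 0.3]
opening: 0.096
finger_force: 39.0
```

Run:
```python
from h import *
p,R=cmd();pickle.dump((p+R.apply([0,0,-.12]),R),open("cmd.pkl","wb"))
p,R=cmd();print(p)
plan(p+[0,0,.12],R)
RE=Rdeck(EMPTY,.835,0)
t=car(EMPTY,.835,[-49.4-60,16.4,2.7])[0]+[0,0,.0012];print("standoff",t)
u=t+[0,0,.14]
m=(cmd()[0]*.5+u*.5);print(m,u)
plan(m,R);plan(u,RE);plan(t,RE)
```

```text
[0.5114133  0.20356296 0.17335091]
MOVE 0 0 0 -0 0.3869 -0.4586 | rows>=1.9
standoff [ 0.50444814 -0.15405451  0.12861002]
[0.50792742 0.02475442 0.28098093] [ 0.50444814 -0.15405451  0.26861002]
MOVE 0 0 0 0.1097 -0.7182 -0.525 | rows>=2.9
MOVE -0.0055 -0.0235 0.0269 0.1098 -0.7182 -0.525 | rows>=2.9
MOVE -0 0 -0 -0 -0.4697 0.5191 | rows>=2.2
```

Request:
send_rows(moves="0 0 0 0 0.13 -0.15 -1;0 0 0 0 0.26 -0.31 -1;0 0 0 0 0.3869 -0.4586 -1;0 0 0 0 0.3869 -0.4586 -1")

```text
time: 7.55
eef_pos: [0.5126, 0.2036, 0.2958]
tcp_rot: [-0.05, 0.938, 0.342, -0.015]
contact_force: [-0.2, 0.4, -1.2]
opening: 0.094
finger_force: 39.0
```

Request:
send_rows(moves="0 0 0 0.02 -0.12 -0.09 -1;0 0 0 0.05 -0.3 -0.22 -1;0 0 0 0.08 -0.5 -0.37 -1;0 0 0 0.1097 -0.7182 -0.525 -1;0 0 0 0.1097 -0.7182 -0.525 -1")

```text
time: 8.18
eef_pos: [0.5076, 0.0221, 0.2779]
tcp_rot: [-0.046, 0.938, 0.343, -0.02]
contact_force: [0.3, -1.1, -0.6]
opening: 0.094
finger_force: 39.1
```

Request:
send_rows(moves="-0.001 -0.005 0.006 0.02 -0.12 -0.09 -1;-0.002 -0.01 0.012 0.05 -0.3 -0.22 -1;-0.004 -0.017 0.019 0.08 -0.5 -0.37 -1;-0.0055 -0.0235 0.0269 0.1098 -0.7182 -0.525 -1;-0.0055 -0.0235 0.0269 0.1098 -0.7182 -0.525 -1;-0.0055 -0.0235 0.0269 0.1098 -0.7182 -0.525 -1")

```text
time: 8.93
eef_pos: [0.5044, -0.153, 0.2675]
tcp_rot: [0.056, 0.931, 0.36, 0.02]
contact_force: [-0.6, -0.0, -1.0]
opening: 0.094
finger_force: 39.2
```

Run:
```python
from h import *
from plant import ctrl
s=ctrl.get_state();p,R=cmd()
# cmd.pkl holds the standoff; report vs point 140 mm above
print(s["eef_pos"]-p-[0,0,.14],(R.inv()*Ro.from_quat(s["tcp_rot"])).as_rotvec().round(4),s["qpos"].round(2),s["opening"])
T=Ro.from_quat(s["tcp_rot"]);f=lambda x,y,z:s["eef_pos"]+T.apply(np.array([x,y,z])/1000)
# cassette in tool frame: tape edge 53.4 ahead, centre lateral +1.6
L=[[f(1.6+x,z,w) for x,w in((-50.2,53.4),(50.2,53.4),(50.2,-10.4),(-50.2,-10.4),(-50.2,53.4))] for z in(4.5,-4.5)]
A=[car(EMPTY,.835,[[-58,18+k*47,-4.5],[-58,18+k*35,-4.5],[4,18+k*35,-4.5],[4,18+k*47,-4.5],[-58,18+k*47,-4.5]]) for k in(-1,1)]
snap("held",[.51,-.13,.13],[s["eef_pos"]],lines=L+A)
```

```text
[ 1.97497356e-06  1.05276516e-03 -1.12961682e-03] [-0.0019  0.0026  0.0006] [-0.74  0.11  1.86  0.58  1.65 -2.29] 0.09444117142297379
top crop origin [386 163] scale 4
side crop origin [259 193] scale 4
```

View pics/held.png

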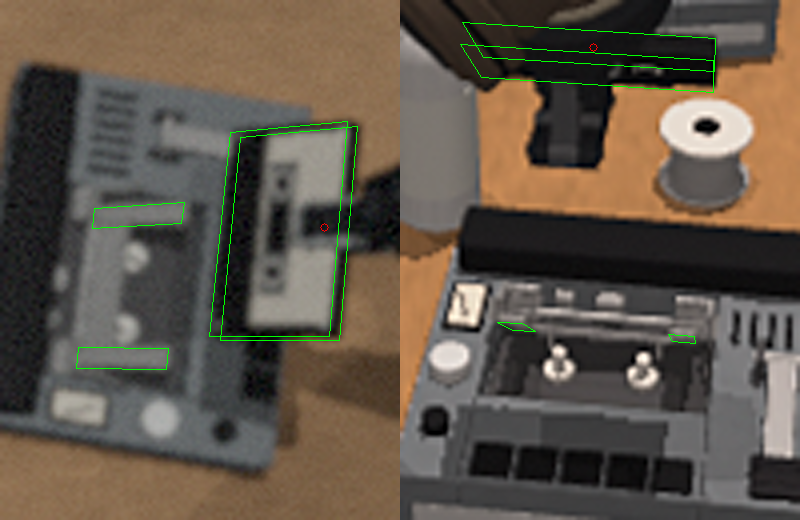

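Run:
```python
from h import *
o=[]
L=[]
for a in(.80,.87):
  for k in(-1,1):
    for z in(-5.75+0,5.75): # lips slot bottom/top at lip front edge
        L.append(car(EMPTY,a,[[-4,18+k*35,z],[-4,18+k*54,z]]))
    L.append(car(EMPTY,a,[[-58,18+k*35,-4.5],[-58,18+k*47,-4.5]]))
    L.append(car(EMPTY,a,[[-20,18+k*51.7,-4.5],[-20,18+k*51.7,6]]))
    L.append(car(EMPTY,a,[[4,18+k*51.7,-4.5],[-20,18+k*51.7,-4.5]]))
for n,(w,hh),ctr in(("top",(66,100),EMPTY),("side",(66,100),0)):
    c=pickle.load(open(f"{n}_held.pkl","rb"));s=6
    a=pj(n,c,car(EMPTY,.83,[-20,18,0]))[0].astype(int)-[33,50]
    im=cv2.resize(c["image"][a[1]:a[1]+hh,a[0]:a[0]+w],None,fx=s,fy=s,interpolation=cv2.INTER_CUBIC)[:,:,::-1]
    im=cv2.convertScaleAbs(im,alpha=1.6)
    for i,l in enumerate(L): cv2.polylines(im,[((pj(n,c,l)-a+.5)*s).astype(int)],False,(0,255,0) if i<len(L)//2 else (0,0,255),1)
    o.append(im);print(n,a)
cv2.imwrite("pics/car.png",np.hstack(o))
```

```text
top [381 183]
side [275 223]
```

View pics/car.png

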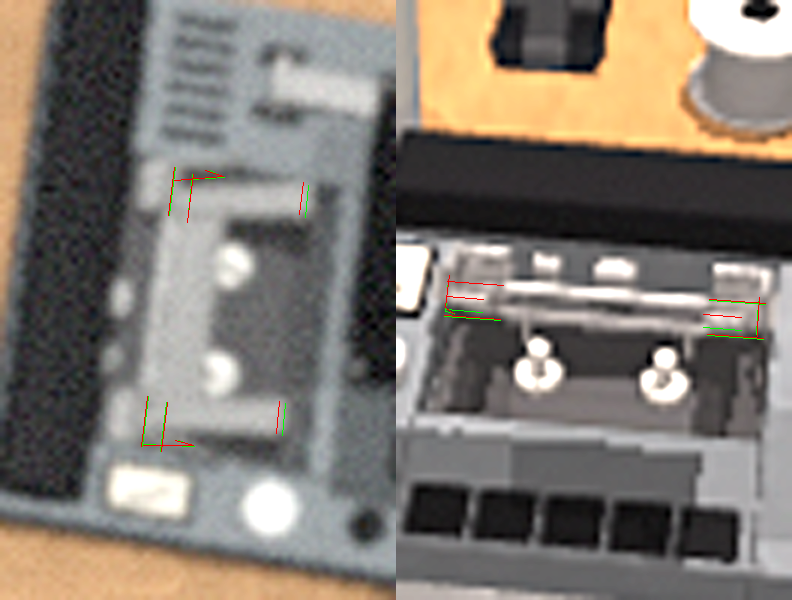

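Run:
```python
from h import *
from plant import ctrl
p,R=cmd();pickle.dump((p+[0,0,.14],R),open("cmd.pkl","wb"))
RE=Rdeck(EMPTY,.83,0);c=np.array([0,-.0005,.0011])
for s in(60,25,6,-1):
    t=car(EMPTY,.83,[-49.4-s,16.4,3.0])[0]+c;print(s,t.round(4));plan(t,RE)
```

```text
60 [ 0.5044 -0.1547  0.1284]
MOVE -0.0008 0 -0 -0.0003 -0.473 0.5177 | rows>=2.2
25 [ 0.5073 -0.1313  0.1025]
MOVE -0 0 -0 0 0 0.175 | rows>=0.6
6 [ 0.5088 -0.1186  0.0885]
MOVE -0 0 -0 0 0 0.095 | rows>=0.3
-1 [ 0.5094 -0.1139  0.0833]
MOVE -0 0 -0 0 0 0.035 | rows>=0.1
```

Request:
send_rows(moves="-0.0003 0 0 0 -0.16 0.17 -1;-0.0006 0 0 -0.0002 -0.32 0.35 -1;-0.0008 0 0 -0.0003 -0.42 0.46 -1;-0.0008 0 0 -0.0003 -0.473 0.5177 -1;-0.0008 0 0 -0.0003 -0.473 0.5177 -1;-0.0008 0 0 -0.0003 -0.473 0.5177 -1")

```text
time: 9.78
eef_pos: [0.5056, -0.1554, 0.1302]
tcp_rot: [0.056, 0.931, 0.361, 0.023]
contact_force: [0.0, -0.6, -0.7]
opening: 0.093
finger_force: 39.2
```

Request:
send_rows(moves="0 0 0 0 0 0.05 -1;0 0 0 0 0 0.1 -1;0 0 0 0 0 0.14 -1;0 0 0 0 0 0.175 -1;0 0 0 0 0 0.175 -1;0 0 0 0 0 0.175 -1")

```text
time: 10.52
eef_pos: [0.5077, -0.1318, 0.103]
tcp_rot: [0.056, 0.931, 0.361, 0.022]
contact_force: [1.0, 0.2, -0.3]
opening: 0.092
finger_force: 39.2
```

Request:
send_rows(moves="0 0 0 0 0 0.02 -1;0 0 0 0 0 0.04 -1;0 0 0 0 0 0.06 -1;0 0 0 0 0 0.08 -1;0 0 0 0 0 0.095 -1;0 0 0 0 0 0.095 -1")

```text
time: 11.28
eef_pos: [0.5089, -0.1187, 0.0886]
tcp_rot: [0.056, 0.93, 0.361, 0.022]
contact_force: [0.5, -0.1, -0.8]
opening: 0.093
finger_force: 39.2
```

Request:
send_rows(moves="0 0 0 0 0 0.01 -1;0 0 0 0 0 0.02 -1;0 0 0 0 0 0.03 -1;0 0 0 0 0 0.035 -1;0 0 0 0 0 0.035 -1")

```text
time: 11.9
eef_pos: [0.5097, -0.1146, 0.084]
tcp_rot: [0.056, 0.931, 0.361, 0.022]
contact_force: [0.0, -1.9, 1.9]
opening: 0.094
finger_force: 39.5
```

Request:
send_rows(moves="0 0 0 0 0 0.01 -1;0 0 0 0 0 0.015 -1;0 0 0 0 0 0.015 -1")

```text
time: 12.28
eef_pos: [0.5101, -0.1146, 0.0838]
tcp_rot: [0.055, 0.931, 0.36, 0.022]
contact_force: [-6.9, -8.8, 11.0]
opening: 0.094
finger_force: 41.4
```

Run:
```python
from h import *
from plant import ctrl
p,R=cmd();p=p+R.apply([0,0,.003]);pickle.dump((p,R),open("cmd.pkl","wb"))
s=ctrl.get_state();e=s["eef_pos"];B=Rdeck(EMPTY,.83,0).as_matrix()
print("tcp",(B.T@(e-car(EMPTY,.83,[0,0,0])[0])*1000).round(2),"err",(B.T@(e-p)*1000).round(2),(R.inv()*Ro.from_quat(s["tcp_rot"])).as_rotvec().round(4),"F",(B.T@s["contact_force"]).round(2),s["wrist_torque"].round(2))
T=Ro.from_quat(s["tcp_rot"]);f=lambda x,y,z:e+T.apply(np.array([x,y,z])/1000)
L=[[f(1.6+x,z,w) for x,w in((-50.2,53.4),(50.2,53.4),(50.2,-10.4),(-50.2,-10.4),(-50.2,53.4))] for z in(4.5,)]
A=[car(EMPTY,a,[[-58,18+k*47,-4.5],[-58,18+k*35,-4.5],[4,18+k*35,-4.5],[4,18+k*47,-4.5],[-58,18+k*47,-4.5]]) for k in(-1,1) for a in(.83,)]
snap("ins",[.515,-.105,.09],[],lines=A+L,s=6,w=66,hh=100)
```

```text
tcp [ 15.54   3.26 -50.28] err [-0.8  -0.11 -3.74] [ 0.0018  0.0003 -0.0021] F [  5.8    0.41 -14.58] [-0.15  0.83  0.72]
top crop origin [387 179] scale 6
side crop origin [278 215] scale 6
```

View pics/ins.png

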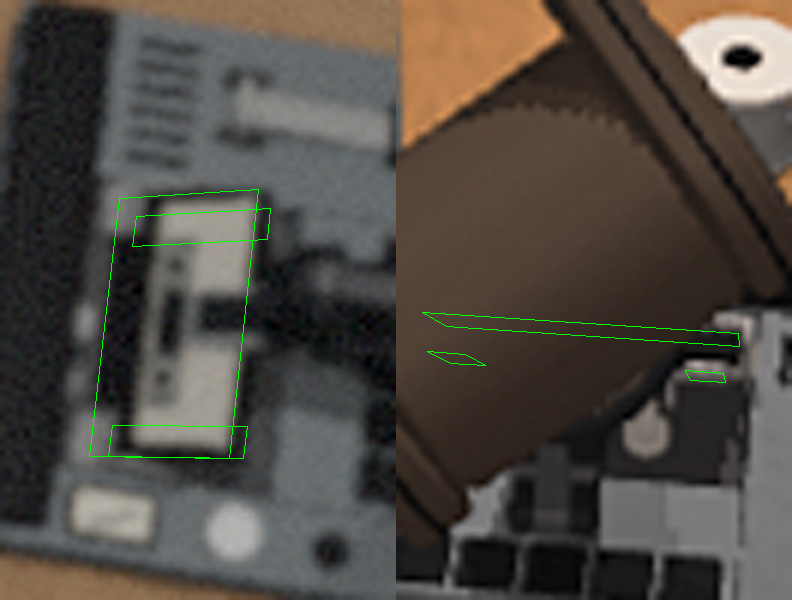

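Request:
send_rows(moves="0 0 0 0 0 -0.012 -1;0 0 0 0 0 -0.012 -1;0 0 0 0 0 -0.012 -0.8;0 0 0 0 0 -0.012 -0.6;0 0 0 0 0 -0.012 -0.3;0 0 0 0 0 -0.012 -0.1;0 0 0 0 0 -0.012 -0.1;0 0 0 0 0 -0.012 -0.1")

```text
time: 13.38
eef_pos: [0.5097, -0.1138, 0.0831]
tcp_rot: [0.056, 0.931, 0.361, 0.022]
contact_force: [0.3, -0.4, 0.1]
opening: 0.448
finger_force: 0.0
```

Run:
```python
from h import *
p,R=cmd();p=p+R.apply([0,0,-.0024]);pickle.dump((p,R),open("cmd.pkl","wb"))
plan(p+R.apply([0,0,-.1]),R);p=cmd()[0]
Rd=Ro.from_matrix(np.c_[[0,0,0],[0,0,0],[0,0,0]]+np.eye(3)) 
a=EMPTY[2];ex=np.array([np.cos(a),np.sin(a),0]);ez=np.array([0,0,-1.]);Rd=Ro.from_matrix(np.c_[np.cross(ex,ez),ex,ez])
plan([.53,-.26,.28],Rd)
print(R.as_matrix().round(2),Rd.as_matrix().round(2))
```

```text
MOVE 0 0 0 0 -0 -0.5 | rows>=1.6
MOVE 0.1179 0 -0 -0.1904 0.1373 -0.7097 | rows>=4.0
[[-0.99  0.09  0.08]
 [ 0.12  0.73  0.67]
 [-0.    0.67 -0.74]] [[-0.99  0.12  0.  ]
 [ 0.12  0.99  0.  ]
 [ 0.    0.   -1.  ]]
```

Request:
send_rows(moves="0 0 0 0 0 -0.05 -0.1;0 0 0 0 0 -0.12 -0.1;0 0 0 0 0 -0.2 -0.1;0 0 0 0 0 -0.35 -0.1;0 0 0 0 0 -0.5 -0.1;0 0 0 0 0 -0.5 -0.1")

```text
time: 14.12
eef_pos: [0.5027, -0.1836, 0.1597]
tcp_rot: [0.057, 0.931, 0.359, 0.024]
contact_force: [0.4, -0.2, -0.4]
opening: 0.442
finger_force: 0.0
```

Request:
send_rows(moves="0 0 0 -0.1904 0.1373 -0.7097 -1;0 0 0 -0.1904 0.1373 -0.7097 -1;0.1179 0 0 -0.1904 0.1373 -0.7097 -1;0.1179 0 0 -0.1904 0.1373 -0.7097 -1;0.1179 0 0 -0.1904 0.1373 -0.7097 -1;0.1179 0 0 -0.1904 0.1373 -0.7097 -1;0.1179 0 0 -0.1904 0.1373 -0.7097 -1")

```text
time: 15.0
eef_pos: [0.5304, -0.2577, 0.28]
tcp_rot: [0.058, 0.998, 0.001, -0.0]
contact_force: [-1.1, 0.9, -0.2]
opening: -0.001
finger_force: 0.0
```

Run:
```python
from h import *
from plant import ctrl
print(ctrl.get_state()["qpos"].round(2))
def label(n,c,roi):
    x0,y0,x1,y1=roi;g=c["image"][y0:y1,x0:x1].astype(int);hsv=cv2.cvtColor(c["image"][y0:y1,x0:x1],cv2.COLOR_RGB2GRAY)
    m=(hsv>165).astype(np.uint8);k,l,st,ce=cv2.connectedComponentsWithStats(m);i=1+st[1:,4].argmax()
    r=cv2.minAreaRect(np.argwhere(l==i)[:,::-1].astype(np.float32));print(n,"area",st[i,4],st[i,:4]+[x0,y0,0,0],ce[i]+[x0,y0]);return ce[i]+[x0,y0]
def atzd(n,c,uv,z):  # invert pj
    from scipy.optimize import fsolve
    return np.r_[fsolve(lambda xy:pj(n,c,[xy[0],xy[1],z])[0]-uv,[.5,.1]),z]
t0=pickle.load(open("top0.pkl","rb"))
u=label("top0",t0,(225,200,275,262));w=atzd("top",t0,u,.049);a=FULL[2]
d=w[:2]-FULL[:2];dx=np.array([d@[np.cos(a),np.sin(a)],d@[-np.sin(a),np.cos(a)]])*1000;print("label centre in deck",dx,"cassette frame",dx-[3,18])
for n in("top","side"):
    c=ctrl.read_camera(n);pickle.dump(c,open(f"{n}_load.pkl","wb"));cv2.imwrite(f"pics/{n}_load.png",c["image"][:,:,::-1])
c=pickle.load(open("top_load.pkl","rb"));u=label("now",c,(395,205,450,262))
for an in(.8,.835,.87):
    q=car(EMPTY,an,[[dx[0]-31,dx[1],4.5],[dx[0]-32,dx[1],4.5],[dx[0]-31,dx[1]+1,4.5]]);q=pj("top",c,q)
    J=np.c_[q[1]-q[0],q[2]-q[0]];print(an,"pred",q[0],"offset mm (outward, +y):",np.linalg.solve(J,u-q[0]).round(2))
```

```text
[-0.62  0.07  1.76  0.    1.31 -2.08]
top0 area 23 [243 244  14   7] [250.56521739 247.34782609]
label centre in deck [-4.42045722 52.0903865 ] cassette frame [-7.42045722 34.0903865 ]Traceback (most recent call last):
  File "<stdin>", line 16, in <module>
  File "<stdin>", line 6, in label
ValueError: attempt to get argmax of an empty sequence
```

```bash
cat > lab.py <<'E'
from h import *
from scipy.optimize import fsolve
def label(n,c,roi):
    x0,y0,x1,y1=roi;g=cv2.GaussianBlur(cv2.cvtColor(c["image"],cv2.COLOR_RGB2GRAY),(0,0),.7)[y0:y1,x0:x1]
    m=(g>.65*np.percentile(g,97)).astype(np.uint8);m=cv2.morphologyEx(m,cv2.MORPH_OPEN,np.ones((3,3),np.uint8))
    k,l,st,ce=cv2.connectedComponentsWithStats(m);i=1+st[1:,4].argmax()
    cnt=np.argwhere(l==i)[:,::-1].astype(np.float32)+[x0,y0];h=cv2.convexHull(cnt.astype(np.float32))[:,0]
    M=cv2.moments(h.astype(np.float32));ce=np.array([M["m10"],M["m01"]])/M["m00"]
    print(n,"p97",np.percentile(g,97),"area",st[i,4],(st[i,:4]+[x0,y0,0,0]).tolist(),ce.round(2));return ce
def atzd(n,c,uv,z): return np.r_[fsolve(lambda xy:pj(n,c,[xy[0],xy[1],z])[0]-uv,[.5,.1]),z]
t0=pickle.load(open("top0.pkl","rb"))
u=label("top0",t0,(230,205,270,258));w=atzd("top",t0,u,.049);a=FULL[2]
d=w[:2]-FULL[:2];dx=np.array([d@[np.cos(a),np.sin(a)],d@[-np.sin(a),np.cos(a)]])*1000;print("label centre in cassette frame",dx-[3,18])
def where(c,roi,angs,pose=EMPTY):
    u=label("now",c,roi)
    for an in angs:
        q=car(pose,an,[[dx[0]-31,dx[1],4.5],[dx[0]-32,dx[1],4.5],[dx[0]-31,dx[1]+1,4.5]]);q=pj("top",c,q)
        J=np.c_[q[1]-q[0],q[2]-q[0]];print(an,"pred",q[0].round(1),"offset mm (outward, +y):",np.linalg.solve(J,u-q[0]).round(2))
E
python3 - <<'E'
from lab import *
c=pickle.load(open("top_pregrasp.pkl","rb"));print("check: full raised");where(c,(230,205,258,258),(.8,.835,.87),FULL)
c=pickle.load(open("top_load.pkl","rb"));where(c,(400,205,440,258),(.8,.835,.87))
im=cv2.resize(c["image"][170:290,360:480],None,fx=5,fy=5,interpolation=cv2.INTER_CUBIC)[:,:,::-1];cv2.imwrite("pics/load5.png",im)
E
```

```text
top0 p97 165.0 area 590 [240, 213, 19, 40] [249.07 232.4 ]
label centre in cassette frame [-5.55531388 -0.35626089]
check: full raised
now p97 154.0 area 322 [235, 210, 11, 42] [239.84 230.99]
0.8 pred [241.6 231.2] offset mm (outward, +y): [-6.75 -1.57]
0.835 pred [241.1 231.1] offset mm (outward, +y): [-5.19 -1.27]
0.87 pred [240.7 231.1] offset mm (outward, +y): [-3.43 -0.93]
now p97 154.0 area 490 [410, 213, 20, 40] [419.51 232.48]
0.8 pred [418.2 233.2] offset mm (outward, +y): [ 3.17 -1.57]
0.835 pred [417.9 233.1] offset mm (outward, +y): [ 4.3  -1.26]
0.87 pred [417.5 233. ] offset mm (outward, +y): [ 5.53 -0.93]
```

```bash
cat > fitlab.py <<'E'
from lab import *
from scipy.optimize import least_squares
def mask(c,roi):
    x0,y0,x1,y1=roi;g=cv2.GaussianBlur(cv2.cvtColor(c["image"],cv2.COLOR_RGB2GRAY),(0,0),.7).astype(np.float32)
    s=8;G=cv2.resize(g[y0:y1,x0:x1],None,fx=s,fy=s,interpolation=cv2.INTER_CUBIC)
    m=(G>.65*np.percentile(G,95)).astype(np.uint8);m=cv2.morphologyEx(m,cv2.MORPH_OPEN,np.ones((17,17),np.uint8))
    k,l,st,ce=cv2.connectedComponentsWithStats(m);i=1+st[1:,4].argmax()
    h=cv2.convexHull(np.argwhere(l==i)[:,::-1].astype(np.int32))
    for e in np.arange(2,40,1.):
        q=cv2.approxPolyDP(h,e,True)
        if len(q)<=4:break
    r=cv2.boxPoints(cv2.minAreaRect(h)) if len(q)!=4 else q[:,0]
    return (r+.5)/s-.5+[x0,y0]
def order(q,ref): # match to predicted corners
    return np.array([q[np.linalg.norm(q-r,axis=1).argmin()] for r in ref])
q0=mask(t0,(230,205,270,258))
W=np.array([atzd("top",t0,u,.049) for u in q0])[:,:2]-FULL[:2];a=FULL[2]
Lm=np.c_[W@[np.cos(a),np.sin(a)],W@[-np.sin(a),np.cos(a)]]*1000-[31,0]  # carrier coords mm
print("label corners cassette frame",(Lm-[-28,18]).round(1).tolist())
def fit(c,roi,pose,a0):
    q=mask(c,roi);f=lambda p:pj("top",c,car(pose,p[0],np.c_[Lm[:,0]+p[1],Lm[:,1]+p[2],np.full(4,4.5)]))
    Q=order(q,f([a0,0,0]))
    r=least_squares(lambda p:np.r_[(f(p)-Q).ravel(),(p[1])/20],[a0,0,0],x_scale=[.1,1,1])
    print("corners",Q.round(1).tolist(),"angle,along,lat",r.x.round(3),"cost",round(r.cost,2));return r.x
E
python3 - <<'E'
from fitlab import *
fit(pickle.load(open("top_pregrasp.pkl","rb")),(228,200,258,258),FULL,.8)
c=pickle.load(open("top_load.pkl","rb"));p=fit(c,(398,203,442,260),EMPTY,.8)
s=pickle.load(open("side_load.pkl","rb"));o=[]
for n,cc in(("top",c),("side",s)):
    a=pj(n,cc,car(EMPTY,.83,[-25,18,0]))[0].astype(int)-[33,50];k=6
    im=cv2.resize(cc["image"][a[1]:a[1]+100,a[0]:a[0]+66],None,fx=k,fy=k,interpolation=cv2.INTER_CUBIC)[:,:,::-1];im=cv2.convertScaleAbs(im,alpha=1.4)
    for an,col in((.83,(0,255,0)),(.5,(0,255,255)),(p[0],(0,0,255))):
        l=car(EMPTY,an,[[-59.9,-32.2,4.5],[-59.9,68.2,4.5],[4,68.2,4.5],[4,-32.2,4.5],[-59.9,-32.2,4.5]])
        cv2.polylines(im,[((pj(n,cc,l)-a+.5)*k).astype(int)],False,col,1)
    o.append(im)
cv2.imwrite("pics/last.png",np.hstack(o))
E
```

```text
top0 p97 165.0 area 590 [240, 213, 19, 40] [249.07 232.4 ]
label centre in cassette frame [-5.55531388 -0.35626089]
label corners cassette frame [[-23.3, 45.7], [15.9, 40.6], [11.7, -46.7], [-26.8, -44.4]]
corners [[245.1, 248.8], [236.1, 251.3], [234.4, 213.7], [243.9, 209.3]] angle,along,lat [ 0.866  3.886 -0.958] cost 2.82
corners [[424.8, 251.6], [410.2, 251.9], [414.1, 213.8], [428.7, 212.2]] angle,along,lat [ 0.856 -4.504 -0.851] cost 4.55
```

Run:
```python
from fitlab import *
def fitT(c,roi,e,q):
    T=Ro.from_quat(np.array(q)/np.linalg.norm(q));Q=mask(c,roi)
    C0=Lm-[4,18] # relative to tape edge middle (x along, y lateral)
    f=lambda p:pj("top",c,np.array(e)+T.apply(np.c_[C0[:,1]+1.6+p[1],np.full(4,4.5),C0[:,0]+53.4+p[0]]/1000))
    Qo=order(Q,f([0,0]));r=least_squares(lambda p:(f(p)-Qo).ravel(),[0,0])
    print("corners",Qo.round(1).tolist(),"pred",f([0,0]).round(1).tolist(),"along,lat",r.x.round(2),"cost",round(r.cost,2))
fitT(pickle.load(open("top_held.pkl","rb")),(435,190,480,250),[.5044,-.153,.2675],[.056,.931,.36,.02])
fitT(pickle.load(open("top_ins.pkl","rb")),(398,203,442,260),[.5101,-.1146,.0838],[.055,.931,.36,.022])
fitT(pickle.load(open("top_load.pkl","rb")),(398,203,442,260),[.5101,-.1146,.0838],[.055,.931,.36,.022])
```

```text
top0 p97 165.0 area 590 [240, 213, 19, 40] [249.07 232.4 ]
label centre in cassette frame [-5.55531388 -0.35626089]
label corners cassette frame [[-23.3, 45.7], [15.9, 40.6], [11.7, -46.7], [-26.8, -44.4]]
corners [[466.9, 243.8], [448.3, 242.7], [469.1, 223.3], [469.1, 223.3]] pred [[463.9, 244.2], [445.7, 241.7], [451.9, 196.5], [469.7, 196.1]] along,lat [-12.76  25.57] cost 484.21
corners [[423.7, 252.7], [409.3, 251.4], [418.1, 235.2], [425.8, 236.3]] pred [[421.8, 252.9], [407.7, 250.5], [413.4, 212.6], [427.4, 212.7]] along,lat [-6.67 26.05] cost 282.19
corners [[424.8, 251.6], [410.2, 251.9], [414.1, 213.8], [428.7, 212.2]] pred [[421.8, 252.9], [407.7, 250.5], [413.4, 212.6], [427.4, 212.7]] along,lat [-5.15  0.51] cost 4.5
```

View pics/last.png

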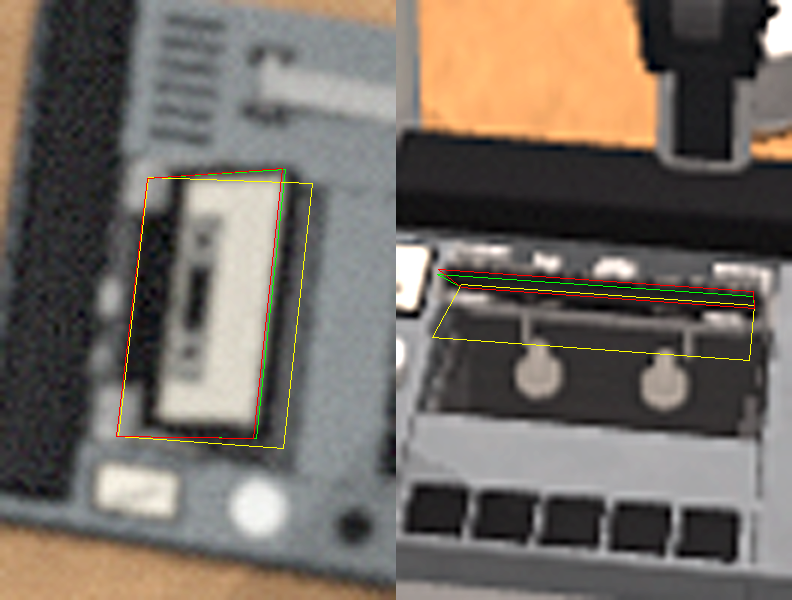

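Run:
```python
from h import *
from plant import ctrl
p,R=cmd();print(p,ctrl.get_state()["eef_pos"])
RE=Rdeck(EMPTY,.81,0);c=np.array([0,-.0003,.0011])
for s in(50,6,1):
    t=car(EMPTY,.81,[-73.8-s,17,0])[0]+c;print(s,t.round(4));plan(t,RE)
```

```text
[ 0.52999779 -0.2599912   0.27999507] [ 0.53005301 -0.25970594  0.27947371]
50 [ 0.5022 -0.1681  0.1353]
MOVE -0.1211 0 -0 0.1935 0.4394 0.7235 | rows>=4.1
6 [ 0.5058 -0.138   0.1034]
MOVE -0 0 -0 0 0.0001 0.22 | rows>=0.7
1 [ 0.5062 -0.1346  0.0998]
MOVE -0 0 -0 0 -0 0.025 | rows>=0.1
```

Request:
send_rows(moves="-0.03 0 0 0.03 0.07 0.1 -1;-0.06 0 0 0.07 0.16 0.26 -1;-0.09 0 0 0.12 0.28 0.45 -1;-0.1211 0 0 0.17 0.38 0.63 -1;-0.1211 0 0 0.1935 0.4394 0.7235 -1;-0.1211 0 0 0.1935 0.4394 0.7235 -1;-0.1211 0 0 0.1935 0.4394 0.7235 -1")

```text
time: 15.98
eef_pos: [0.5039, -0.1695, 0.1378]
tcp_rot: [0.055, 0.928, 0.369, 0.024]
contact_force: [0.2, -0.1, 0.4]
opening: -0.002
finger_force: 0.0
```

Request:
send_rows(moves="0 0 0 0 0 0.06 -1;0 0 0 0 0 0.12 -1;0 0 0 0 0 0.18 -1;0 0 0 0 0 0.22 -1;0 0 0 0 0 0.22 -1;0 0 0 0 0 0.22 -1")

```text
time: 16.73
eef_pos: [0.5063, -0.1386, 0.1038]
tcp_rot: [0.056, 0.927, 0.37, 0.023]
contact_force: [0.6, 0.4, 0.6]
opening: -0.004
finger_force: 0.0
```

Request:
send_rows(moves="0 0 0 0 0 0.01 -1;0 0 0 0 0 0.02 -1;0 0 0 0 0 0.025 -1;0 0 0 0 0 0.025 -1")

```text
time: 17.23
eef_pos: [0.5065, -0.1349, 0.1001]
tcp_rot: [0.056, 0.927, 0.371, 0.022]
contact_force: [0.5, -1.0, -0.2]
opening: 0.003
finger_force: 0.0
```

Request:
send_rows(moves="0 0 0 0 0 0.003 -1;0 0 0 0 0 0.006 -1;0 0 0 0 0 0.01 -1;0 0 0 0 0 0.01 -1")

```text
time: 17.73
eef_pos: [0.5066, -0.1335, 0.0986]
tcp_rot: [0.056, 0.927, 0.371, 0.022]
contact_force: [-0.1, -0.3, -0.1]
opening: -0.001
finger_force: 0.0
```

Request:
send_rows(moves="0 0 0 0 0 0.003 -1;0 0 0 0 0 0.006 -1;0 0 0 0 0 0.008 -1;0 0 0 0 0 0.008 -1")

```text
time: 18.23
eef_pos: [0.5068, -0.1325, 0.0975]
tcp_rot: [0.056, 0.927, 0.371, 0.022]
contact_force: [0.7, 0.6, -1.2]
opening: 0.002
finger_force: 0.0
```

Request:
send_rows(moves="0 0 0 0 0 0.003 -1;0 0 0 0 0 0.006 -1;0 0 0 0 0 0.01 -1;0 0 0 0 0 0.01 -1")

```text
time: 18.73
eef_pos: [0.507, -0.1313, 0.0962]
tcp_rot: [0.056, 0.927, 0.37, 0.022]
contact_force: [-0.5, -0.7, 1.6]
opening: 0.005
finger_force: 0.7
```

Request:
send_rows(moves="0 0 0 0 0 0.004 -1;0 0 0 0 0 0.008 -1;0 0 0 0 0 0.008 -1;0 0 0 0 0 0.008 -1")

```text
time: 19.23
eef_pos: [0.5072, -0.1312, 0.0961]
tcp_rot: [0.056, 0.927, 0.37, 0.023]
contact_force: [-4.4, -4.2, 5.7]
opening: 0.002
finger_force: 4.2
```

Run:
```python
from h import *
p,R=cmd();p=p+R.apply([0,0,.0072]);pickle.dump((p,R),open("cmd.pkl","wb"))
plan(p+R.apply([0,0,-.08]),R);p=cmd()[0];print(p)
E2=(.5256,-.1135,1.45);a=E2[2];ex=np.array([np.cos(a),np.sin(a),0]);ez=np.array([0,0,-1.]);Rd=Ro.from_matrix(np.c_[np.cross(ex,ez),ex,ez])
q=D(E2,[-1,18,0])[0];print(q)
plan([q[0],q[1]-.03,.2],Rd)
plan([q[0],q[1],.125],Rd)
```

```text
MOVE 0 0 0 -0 -0 -0.4 | rows>=1.3
[ 0.50019856 -0.18439707  0.15252565]
[ 0.50761066 -0.11232366  0.        ]
MOVE 0.1211 0 -0 -0.0114 0.3182 -0.0249 | rows>=4.1
MOVE -0 0 -0 0.0181 0.149 0.375 | rows>=1.3
```

Request:
send_rows(moves="0 0 0 0 0 -0.1 -1;0 0 0 0 0 -0.25 -1;0 0 0 0 0 -0.4 -1;0 0 0 0 0 -0.4 -1;0 0 0 0 0 -0.4 -1")

```text
time: 19.85
eef_pos: [0.5001, -0.1842, 0.1522]
tcp_rot: [0.056, 0.927, 0.371, 0.022]
contact_force: [0.9, 0.2, -0.3]
opening: 0.006
finger_force: 0.0
```

Request:
send_rows(moves="0.03 0 0 -0.003 0.1 -0.02 -1;0.06 0 0 -0.006 0.2 -0.0249 -1;0.09 0 0 -0.0114 0.3182 -0.0249 -1;0.1211 0 0 -0.0114 0.3182 -0.0249 -1;0.1211 0 0 -0.0114 0.3182 -0.0249 -1;0.1211 0 0 -0.0114 0.3182 -0.0249 -1;0.1211 0 0 -0.0114 0.3182 -0.0249 -1")

```text
time: 20.72
eef_pos: [0.5074, -0.1433, 0.1992]
tcp_rot: [0.061, 0.998, 0.001, -0.001]
contact_force: [-0.5, -0.2, 0.6]
opening: 0.002
finger_force: 0.0
```

Request:
send_rows(moves="0 0 0 0.009 0.07 0.12 -1;0 0 0 0.0181 0.149 0.26 -1;0 0 0 0.0181 0.149 0.34 -1;0 0 0 0.0181 0.149 0.375 -1;0 0 0 0.0181 0.149 0.375 -1;0 0 0 0.0181 0.149 0.375 -1")

```text
time: 21.48
eef_pos: [0.5086, -0.1135, 0.1264]
tcp_rot: [0.061, 0.998, -0.0, 0.001]
contact_force: [-0.0, -0.2, -0.5]
opening: -0.003
finger_force: 0.0
```

Request:
send_rows(moves="0 0 0 0 0 0.05 -1;0 0 0 0 0 0.09 -1;0 0 0 0 0 0.12 -1;0 0 0 0 0 0.15 -1;0 0 0 0 0 0.18 -1;0 0 0 0 0 0.18 -1")

```text
time: 22.22
eef_pos: [0.5073, -0.1123, 0.0884]
tcp_rot: [0.06, 0.998, 0.0, -0.001]
contact_force: [-0.4, 0.6, -0.7]
opening: 0.0
finger_force: 0.0
```

Run:
```python
from h import *
p,R=cmd();p=p+R.apply([0,0,.036]);pickle.dump((p,R),open("cmd.pkl","wb"));print(p)
plan([p[0],p[1]-.0,.18],R)
plan([.53,-.26,.28],R)
```

```text
[ 0.5076041  -0.11232529  0.08899768]
MOVE 0 0 0 -0 -0.0001 -0.455 | rows>=1.5
MOVE 0 0 0 -0.2002 -0.7196 -0.4998 | rows>=2.9
```

Request:
send_rows(moves="0 0 0 0 0 -0.2 -1;0 0 0 0 0 -0.455 -1;0 0 0 0 0 -0.455 -1")

```text
time: 22.6
eef_pos: [0.5105, -0.1138, 0.1852]
tcp_rot: [0.06, 0.998, -0.002, 0.005]
contact_force: [-0.1, -1.0, 0.3]
opening: 0.003
finger_force: 0.0
```

Request:
send_rows(moves="0 0 0 -0.2002 -0.7196 -0.4998 -1;0 0 0 -0.2002 -0.7196 -0.4998 -1;0 0 0 -0.2002 -0.7196 -0.4998 -1;0 0 0 -0.2002 -0.7196 -0.4998 -1;0 0 0 -0.2002 -0.7196 -0.4998 -1")

```text
time: 23.22
eef_pos: [0.5295, -0.2596, 0.2782]
tcp_rot: [0.061, 0.998, 0.001, -0.001]
contact_force: [-0.7, -0.5, 0.3]
opening: 0.001
finger_force: 0.0
```

Run:
```python
from fitlab import *
from plant import ctrl
for n in("top","side"): pickle.dump(ctrl.read_camera(n),open(n+"_c.pkl","wb"))
for nm in("load","c"): fit(pickle.load(open(f"top_{nm}.pkl","rb")),(398,203,442,260),EMPTY,.7)
a,b=[pickle.load(open(f"side_{n}.pkl","rb"))["image"].astype(int) for n in("load","c")]
t,u=[pickle.load(open(f"top_{n}.pkl","rb"))["image"].astype(int) for n in("load","c")]
for nm,x,y,r in(("side",a,b,(260,240,400,330)),("top",t,u,(378,180,465,280))):
    d=np.abs(x-y).sum(2)[r[1]:r[3],r[0]:r[2]];ii=np.argwhere(d>90);print(nm,"changed px",len(ii),(ii.min(0)[::-1]+r[:2],ii.max(0)[::-1]+r[:2]) if len(ii) else "")
# lever pad of deck_empty in side image: position of dark pad, initial vs now (lever rises as carrier falls)
s0=pickle.load(open("side0.pkl","rb"))["image"].astype(int)
for z in(51,60,66,73): print(z,pj("side",pickle.load(open("side0.pkl","rb")),D(EMPTY,[-70,-72,z]))[0].round(1))
for nm,im in(("s0",s0),("load",a),("now",b)):
    print(nm,[int(v) for v in im[280:325,355:359].mean((1,2))])
```

```text
top0 p97 165.0 area 590 [240, 213, 19, 40] [249.07 232.4 ]
label centre in cassette frame [-5.55531388 -0.35626089]
label corners cassette frame [[-23.3, 45.7], [15.9, 40.6], [11.7, -46.7], [-26.8, -44.4]]
corners [[424.8, 251.6], [410.2, 251.9], [414.1, 213.8], [428.7, 212.2]] angle,along,lat [ 0.856 -4.504 -0.851] cost 4.55
corners [[428.1, 253.8], [412.1, 252.6], [415.9, 214.2], [431.9, 213.4]] angle,along,lat [ 0.723 -7.403  0.587] cost 3.36
side changed px 515 (array([281, 245]), array([360, 319]))
top changed px 482 (array([405, 196]), array([461, 257]))
51 [353.3 314.9]
60 [353.6 311.5]
66 [353.8 309.2]
73 [354.1 306.5]
s0 [86, 118, 148, 147, 143, 142, 145, 146, 145, 145, 137, 137, 139, 141, 140, 139, 136, 133, 133, 132, 129, 128, 131, 134, 135, 136, 139, 82, 22, 30, 27, 30, 32, 32, 29, 33, 34, 11, 55, 103, 85, 56, 52, 53, 53]
load [99, 135, 168, 167, 163, 162, 165, 166, 166, 166, 156, 156, 158, 160, 159, 158, 154, 152, 152, 150, 147, 145, 149, 153, 154, 154, 159, 94, 27, 36, 32, 35, 38, 38, 34, 38, 41, 15, 64, 118, 98, 64, 60, 62, 61]
now [99, 135, 168, 164, 155, 153, 151, 156, 158, 156, 157, 154, 151, 152, 148, 151, 152, 151, 147, 147, 145, 142, 142, 143, 152, 90, 20, 26, 26, 29, 31, 24, 30, 34, 28, 12, 38, 54, 63, 89, 87, 66, 60, 62, 61]
```

Request:
send_rows(moves="0 0 0 0.2002 0.7196 0.4 -1;0 0 0 0.2002 0.7196 0.4 -1;0 0 0 0.2002 0.7196 0.4998 -1;0 0 0 0.2002 0.7196 0.4998 -1;0 0 0 0.2002 0.7196 0.4998 -1")

```text
time: 23.95
eef_pos: [0.508, -0.1123, 0.1805]
tcp_rot: [0.06, 0.998, -0.0, 0.0]
contact_force: [1.0, 0.1, -0.2]
opening: -0.0
finger_force: 0.0
```

Request:
send_rows(moves="0 0 0 0 0 0.25 -1;0 0 0 0 0 0.4 -1;0 0 0 0 0 0.44 -1;0 0 0 0 0 0.47 -1;0 0 0 0 0 0.49 -1;0 0 0 0 0 0.51 -1;0 0 0 0 0 0.53 -1;0 0 0 0 0 0.55 -1;0 0 0 0 0 0.55 -1")

```text
time: 25.08
eef_pos: [0.5077, -0.1126, 0.0699]
tcp_rot: [0.06, 0.998, 0.0, -0.0]
contact_force: [1.1, -0.5, 0.8]
opening: 0.002
finger_force: 0.3
```

Cassette is going down; continue to the bottom.

Request:
send_rows(moves="0 0 0 0 0 0.01 -1;0 0 0 0 0 0.02 -1;0 0 0 0 0 0.03 -1;0 0 0 0 0 0.035 -1;0 0 0 0 0 0.035 -1")

```text
time: 25.7
eef_pos: [0.5078, -0.1126, 0.0631]
tcp_rot: [0.061, 0.998, 0.0, -0.0]
contact_force: [-0.1, 0.1, 1.3]
opening: -0.001
finger_force: 0.4
```

Request:
send_rows(moves="0 0 0 0 0 0.005 -1;0 0 0 0 0 0.01 -1;0 0 0 0 0 0.01 -1")

```text
time: 26.08
eef_pos: [0.5079, -0.1127, 0.0629]
tcp_rot: [0.06, 0.998, 0.0, -0.001]
contact_force: [-4.8, 1.2, 10.5]
opening: 0.003
finger_force: 5.6
```

Request:
send_rows(moves="0 0 0 0 0 -0.15 -1;0 0 0 0 0 -0.5 -1;0 0 0 0 0 -0.95 -1;0 0 0 0 0 -0.95 -1")

```text
time: 26.58
eef_pos: [0.5087, -0.1127, 0.255]
tcp_rot: [0.06, 0.998, -0.001, 0.002]
contact_force: [0.8, -0.9, -0.1]
opening: 0.002
finger_force: 0.0
```

Request:
send_rows(moves="0 0 0 -0.2 -0.8 -0.1 -1;0 0 0 -0.2 -0.8 -0.1 -1;0 0 0 -0.2 -0.8 -0.1 -1;0 0 0 -0.2 -0.8 -0.1 -1;0 0 0 -0.2 -0.8 -0.1 -1")

```text
time: 27.2
eef_pos: [0.5279, -0.2755, 0.2704]
tcp_rot: [0.06, 0.998, 0.001, -0.001]
contact_force: [0.1, 0.1, -1.0]
opening: -0.001
finger_force: 0.0
```

Run:
```python
from fitlab import *
from plant import ctrl
for n in("top","side"): pickle.dump(ctrl.read_camera(n),open(n+"_d.pkl","wb"))
fit(pickle.load(open("top_d.pkl","rb")),(398,203,447,262),EMPTY,.1)
b=pickle.load(open("side_d.pkl","rb"))["image"].astype(int);print([int(v) for v in b[290:325,355:359].mean((1,2))])
s=ctrl.get_state();print(s["eef_pos"],s["contact_force"].round(1),s["time"])
```

```text
top0 p97 165.0 area 590 [240, 213, 19, 40] [249.07 232.4 ]
label centre in cassette frame [-5.55531388 -0.35626089]
label corners cassette frame [[-23.3, 45.7], [15.9, 40.6], [11.7, -46.7], [-26.8, -44.4]]
corners [[430.3, 255.8], [413.3, 253.4], [417.1, 215.3], [433.7, 216.6]] angle,along,lat [ 0.544 -7.428  3.   ] cost 3.08
[146, 157, 161, 161, 158, 157, 159, 159, 153, 159, 100, 25, 19, 25, 24, 22, 26, 29, 18, 8, 53, 60, 56, 57, 56, 56, 56, 55, 58, 69, 72, 65, 62, 63, 62]
[ 0.52807931 -0.27485505  0.27070055] [-0.  -0.5  0.4] 27.3
```

Run:
```python
from fitlab import *
c=pickle.load(open("top_d.pkl","rb"));q=mask(c,(398,203,447,262))
for an in(0,.06,.12):
    f=lambda p:pj("top",c,car(EMPTY,an,np.c_[Lm[:,0]+p[0],Lm[:,1]+p[1],np.full(4,4.5)]))
    Q=order(q,f([0,0]));r=least_squares(lambda p:(f(p)-Q).ravel(),[0,0]);print(an,r.x.round(2),round(r.cost,2))
where(c,(400,205,447,260),(0,.06))
# pad top edge row: reference full-up from deck_full initially vs model
for nm,P,cam in(("full up",FULL,"side0"),("empty start",EMPTY,"side0"),("empty now",EMPTY,"side_d")):
    cc=pickle.load(open(cam+".pkl","rb"));g=cv2.cvtColor(cc["image"],cv2.COLOR_RGB2GRAY).astype(float)
    a=pj("side",cc,D(P,[-59,-72,73]))[0];b=pj("side",cc,D(P,[-59,-72,51]))[0]
    x=int(round(a[0]));rows=np.arange(int(a[1])-6,int(b[1])+8);col=g[rows[0]:rows[-1]+1,x-1:x+2].mean(1)
    k=np.argmin(np.diff(col));print(nm,"pred edge up",a.round(1),"down",b.round(1),"edge row",rows[k]+.5)
```

```text
top0 p97 165.0 area 590 [240, 213, 19, 40] [249.07 232.4 ]
label centre in cassette frame [-5.55531388 -0.35626089]
label corners cassette frame [[-23.3, 45.7], [15.9, 40.6], [11.7, -46.7], [-26.8, -44.4]]
0 [-3.32 -0.92] 5.48
0.06 [-3.22 -0.5 ] 5.13
0.12 [-3.25 -0.09] 4.82
now p97 170.0 area 601 [413, 215, 22, 42] [423.68 235.44]
0 pred [422.1 235.7] offset mm (outward, +y): [ 3.55 -1.06]
0.06 pred [422.1 235.5] offset mm (outward, +y): [ 3.46 -0.64]
full up pred edge up [340.4 180.7] down [340.  187.8] edge row 180.5
empty start pred edge up [354.2 301.8] down [353.4 310.1] edge row 306.5
empty now pred edge up [354.2 301.8] down [353.4 310.1] edge row 300.5
```

Run:
```python
from fitlab import *
def run(cam,n,P,roi):
    c=pickle.load(open(cam+".pkl","rb"));x0,y0,x1,y1=roi;s=8
    g=cv2.cvtColor(c["image"],cv2.COLOR_RGB2GRAY).astype(np.float32)[y0:y1,x0:x1];G=cv2.resize(g,None,fx=s,fy=s,interpolation=cv2.INTER_CUBIC)
    # warp to deck-plane z=49: 1px = 0.5mm, x rows -40..30, y cols -45..80
    X,Y=np.meshgrid(np.arange(-45,60,.5),np.arange(-45,85,.5),indexing="ij")
    q=pj(n,c,D(P,np.c_[X.ravel(),Y.ravel(),np.full(X.size,49)])).astype(np.float32)
    gray=cv2.cvtColor(c["image"],cv2.COLOR_RGB2GRAY).astype(np.float32)
    W=cv2.remap(gray,q[:,0].reshape(X.shape),q[:,1].reshape(X.shape),cv2.INTER_CUBIC)
    xs=np.arange(-45,60,.5);ys=np.arange(-45,85,.5)
    def cross(v,ax,lo,hi,up):
        m=(ax>=lo)&(ax<=hi);d=np.diff(v[m]);a=ax[m][:-1];k=d.argmax() if up else d.argmin();w=slice(max(0,k-6),k+7);ww=np.clip(d[w]*(1 if up else -1),0,None);return round(float((a[w]*ww).sum()/ww.sum())+.25,2)
    fr=W[:,(ys>40)&(ys<58)].mean(1);fr2=W[:,(ys>-22)&(ys<-4)].mean(1)
    lr=W[(xs>-18)&(xs<-8)].mean(0)
    print(cam,"label front edge x (left,right)",cross(fr,xs,-35,-12,True),cross(fr2,xs,-35,-12,True),"label rear x",cross(fr,xs,0,30,False),"well front x",cross(fr,xs,-45,-27,False),"label right y,left y",cross(lr,ys,-38,-15,True),cross(lr,ys,50,74,False),"well L/R",cross(lr,ys,-45,-31,False),cross(lr,ys,66,80,True))
run("side0","side",FULL,(0,0,640,400));run("side_d","side",EMPTY,(0,0,640,400))
run("top0","top",FULL,(0,0,640,400));run("top_d","top",EMPTY,(0,0,640,400))
```

```text
top0 p97 165.0 area 590 [240, 213, 19, 40] [249.07 232.4 ]
label centre in cassette frame [-5.55531388 -0.35626089]
label corners cassette frame [[-23.3, 45.7], [15.9, 40.6], [11.7, -46.7], [-26.8, -44.4]]
side0 label front edge x (left,right) -18.21 -18.91 label rear x 25.44 well front x -28.19 label right y,left y -28.6 62.44 well L/R -38.16 72.36
side_d label front edge x (left,right) -19.45 -20.4 label rear x 22.56 well front x -27.5 label right y,left y -28.53 62.35 well L/R -38.65 73.66
top0 label front edge x (left,right) -23.02 -24.09 label rear x 19.94 well front x -28.64 label right y,left y -29.35 63.54 well L/R -37.06 76.77
top_d label front edge x (left,right) -26.34 -27.29 label rear x 16.31 well front x -32.0 label right y,left y -30.8 62.82 well L/R -37.85 70.08
```

```bash
python3 -c "
from plant import ctrl
print(ctrl.sign_off())"
```

```text
the job is handed in; nothing more can be done
None
```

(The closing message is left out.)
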